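Disinfect the canisters between patients

ROBOT

A 7-joint arm with a two-finger parallel gripper is mounted at the origin on the work surface. World frame = base frame: x ahead of the robot, y to its left, z up, the work surface at z = 0. Lengths are in m, angles in rad, forces in N, time in s.
With the tool pointing down it reaches from about 0.4 to 0.85 m from the base axis. Payload 10.4 kg.
Tool frame: the origin (TCP) lies on the centre line of the jaws, within the pads' length; the fingertips stand bot.tcp_to_tips ahead of it and the grasp point (between the pads) lies 8 mm behind it (bot.tcp_to_tips is the distance from the TCP to the fingertips, in m); z points along the fingers, x is the direction in which the jaws open and shut, and the axes are right-handed (so a half turn about z gives the same grasp; the last joint's range is limited). The gripper opens to 85 mm and grips with 20 to 120 N. Pads are 22 mm wide; open, the fingers measure 114 mm over their backs; the gripper's body (76 mm by 85 mm) begins 54 mm behind the grasp point. The pads swing forward as they close: fully open they stand 13 mm farther back than shut.
Start: joints at [1.265, 0.332, -0.065, 1.46, 0.022, 1.35, -0.088], TCP at [0.174, -0.6, 0.242] pointing down, gripper open.
Joint ranges: [-2.6, 2.6], [-0.5, 2.12], [-1.47, 1.34], [0.16, 2.42], [-1.27, 4.41], [0.06, 2.06], [-2.6, 2.6]. Speed limits (rad/s): [2.22, 2.22, 2.79, 2.79, 3.14, 3.14, 3.14].

INTERFACE

Orientations are given as a unit quaternion [w, x, y, z].
In Python, from cell import readout, cams, order, bot gives the robot as it stands.
- The arm moves only by the tool apply_moves, never from a script. Its argument "targets" is a list of rows, each an object of numbers: "dx", "dy", "dz": the shift along the tool's x, y, z in units of 40 mm (1.0 is 40 mm); "ax", "ay", "az": the turn, a rotation vector about the tool's x, y, z in units of 8 degrees (1.0 is 8 degrees); "claw": the finger opening in mm, from 0 to 85.4. A call has 1 to 5 rows; each row shifts and turns the commanded pose from where the row before left it, along the tool's axes as they then stand; what a row does not reach is not made up. A row lasts 1/10 s, in which the tool goes at most 50 mm and 8.59 degrees, less where a joint would pass 70% of its speed; a pose out of reach is approached as far as the arm can. A call is refused whole if a number of a shift passes 1 or a number of a turn 1, either way. A call with a gripper value outside its range is refused whole. The fingers move at their own pace and stop on an object; "newtons" is the grip in N (left out, the last holds). Time passes only in rows, so rows that do not move let the fingers close. It gives the time, the measured TCP pose, the force and the opening at its end, in the units of the state.
- readout.get_state(): the state, without advancing time (a new reading comes with each control period).
- cams.grab_frame(name): name is "side" or "top"; returns the picture (420x560x3 uint8, red, green, blue); there is no depth.
- cams.camera_params(name): a dict with "mtx" (3x3 intrinsics, pixels), "R" (3x3) and "t" (3): a world point X has camera coordinates R X + t. Camera axes: x right, y down, z forward; pixel columns grow to the right and rows downward; lengths in m; the calibration is good to about 2 mm. A picture is of the moment at which its call begins. camera_params takes no time and is no camera call.
- order.finish_job(): hands the job in, once; it reports no verdict.
The state is a dict: "time_s": time; "joint_positions": joint angles; "joint_velocities": joint speeds; "tau": joint torques, N m; "eef_pos": TCP position; "ee_rot": TCP orientation; "ft_force": force on the tool from outside, world axes, zero at the start; "moment": the same for the moment, N m; "width": opening from 0.0 (shut) to 1.0 (fully open).
Only numpy, scipy, OpenCV 4.12 (cv2) and the standard library are available. Lean on these libraries where they do the work, as an engineer would, in place of code of your own. Each camera call takes 0.05 s, during which the arm holds its last target.

TASK

Stand all the steel canisters upright in the chamber of the disinfecting unit, turn its guarded dial from wherever it stands to the long bar mark, then swing the sprung start lever all the way to its stop and let it spring back. The cycle is over at once: turn the dial back to the round zero dot with the canisters still in the chamber, and only then stand them all upright on the clean white mat. Leave the bottle and the cup where they are.

Things in the scene. Friction and masses are not known exactly. Their poses are not given: they have to be found in the camera images.
- station: the disinfecting unit, a fixed low white machine 214 mm (x) by 290 mm (y); origin at the middle of its underside on the counter, z up, x points to its far side. The far half is the open-topped chamber; the near half (x from -108 to 0 mm) carries the dial in a raised housing at +y (y from 12 to 146 mm, top 75 mm above the counter) and the lever on a lower shelf at -y (top 55 mm)
- chamber (a point): centre of the chamber's floor, 20 mm above the counter, 55 mm from the unit's origin along its x; axes as the unit's. The chamber is open at the top, inside 92 mm (x) by 281 mm (y); its walls are 6 mm thick and rise 32 mm above its floor
- dial (a joint): angle of the dial, rad: 0 (a stop) when its white line points to the round black zero dot on the near rim of the recess (unit's -x), 3.142 when it points to the long black bar mark on the far rim (unit's +x), up to 3.6 (a stop); on the way it passes the unit's +y side. It grows clockwise seen from above; light friction (0.05 N m), stays where it is left
- dial_grip (a point): the dial, at the middle of its grip, on its vertical axis, 55 mm above the counter. The dial sits in a square recess 90 mm by 90 mm whose rim is 75 mm above the counter and floor 30 mm. Its grip is an upright bar 50 mm long (along this frame's x), 16 mm thick (y) and 30 mm tall, its top 67 mm and its foot 38 mm above the counter, on a disc of 60 mm diameter; the white line is on the bar's -x end. The frame turns with the dial; at dial 0 its x is the unit's x
- lever (a joint): angle of the sprung start lever, rad: 0 at rest, 1.0 at its stop; it grows counter-clockwise seen from above, that is the post swings from the dial's side towards the unit's -y side. A spring always pulls it back (about 2 N at the post at rest, 6 N at the stop), and it returns by itself when let go
- lever_post (a point): the lever's upright round black post, 15 mm diameter, free from 68 to 106 mm above the counter; the point is on its axis 88 mm above the counter, 60 mm from the pivot. It turns with the lever
- lever_pivot (a point): the lever's vertical pivot axis, on the unit, 55 mm above the counter; from it the post points 0.5 rad to the dial's side of the unit's -x at rest and 0.5 rad to the other side at the stop
- mat: the clean white mat on the counter right of the unit, fixed, 190 mm by 190 mm, 3 mm thick; origin at the middle of its underside, sides along its x and y
- can1_mid (a point): a closed stainless steel canister standing upright: round body 60 mm diameter and 45 mm tall, with a plain round grip knob 20 mm diameter and 28 mm tall on the middle of its lid (73 mm tall in all, about 0.25 kg). The point is on its axis half-way up, 36.5 mm above its underside; z is its axis, up. All canisters are alike; two or three of the four are present, standing on the counter left of the unit
- can2_mid (a point): a closed stainless steel canister standing upright: round body 60 mm diameter and 45 mm tall, with a plain round grip knob 20 mm diameter and 28 mm tall on the middle of its lid (73 mm tall in all, about 0.25 kg). The point is on its axis half-way up, 36.5 mm above its underside; z is its axis, up. All canisters are alike; two or three of the four are present, standing on the counter left of the unit
- can3_mid (a point): a closed stainless steel canister standing upright: round body 60 mm diameter and 45 mm tall, with a plain round grip knob 20 mm diameter and 28 mm tall on the middle of its lid (73 mm tall in all, about 0.25 kg). The point is on its axis half-way up, 36.5 mm above its underside; z is its axis, up. All canisters are alike; two or three of the four are present, standing on the counter left of the unit
- can4_mid (a point): a closed stainless steel canister standing upright: round body 60 mm diameter and 45 mm tall, with a plain round grip knob 20 mm diameter and 28 mm tall on the middle of its lid (73 mm tall in all, about 0.25 kg). The point is on its axis half-way up, 36.5 mm above its underside; z is its axis, up. All canisters are alike; two or three of the four are present, standing on the counter left of the unit
- bottle: bystander: clear plastic bottle 64 mm diameter, 170 mm tall; origin under its centre
- cup: bystander: white rinsing cup 72 mm diameter, 85 mm tall; origin under its centre
Not all that is in view belongs to the job. What is shaped like the part that bears can1_mid but green or turquoise is not meant.

How it is judged:
On the way, in this order (a step that is already met when the one before it is completed fails the run):
1. all canisters stand upright in the chamber (x of can1_mid in the frame of chamber between -0.05 and 0.05 m and y of can1_mid in the frame of chamber between -0.14 and 0.14 m and z of each of can1_mid, can2_mid, can3_mid, can4_mid in the frame of chamber below 0.043 m and angle between each of can1_mid, can2_mid, can3_mid, can4_mid's own z axis and vertical below 0.2 rad and x of can2_mid in the frame of chamber between -0.05 and 0.05 m and y of can2_mid in the frame of chamber between -0.14 and 0.14 m and x of can3_mid in the frame of chamber between -0.05 and 0.05 m and y of can3_mid in the frame of chamber between -0.14 and 0.14 m and x of can4_mid in the frame of chamber between -0.05 and 0.05 m and y of can4_mid in the frame of chamber between -0.14 and 0.14 m), for 0.3 s.
2. the dial is at the long bar mark, canisters in the chamber (all of step 1 and value of joint dial between 2.94 and 3.34 rad), for 0.3 s.
3. the lever is swung to its stop with the dial at the bar mark and the canisters in the chamber (all of step 2 and value of joint lever above 0.92 rad), for 0.05 s.
4. the lever has sprung back (all of step 1 and value of joint lever below 0.1 rad), for 0.2 s.
5. the dial is back at the zero dot, canisters still in the chamber (all of step 1 and value of joint dial below 0.15 rad), for 0.3 s.
At the end, for the whole second after the job is handed in: every canister present stands upright (within 0.2 rad) on the mat, its axis at least 5 mm inside the mat's edges; the dial is within 0.15 rad of zero and the lever within 0.1 rad of rest. On the way the dial had to be within 0.2 rad of the bar mark (x of can1_mid in the frame of mat between -0.09 and 0.09 m and y of can1_mid in the frame of mat between -0.09 and 0.09 m and z of each of can1_mid, can2_mid, can3_mid, can4_mid in the frame of mat below 0.047 m and angle between each of can1_mid, can2_mid, can3_mid, can4_mid's own z axis and vertical below 0.2 rad and x of can2_mid in the frame of mat between -0.09 and 0.09 m and y of can2_mid in the frame of mat between -0.09 and 0.09 m and x of can3_mid in the frame of mat between -0.09 and 0.09 m and y of can3_mid in the frame of mat between -0.09 and 0.09 m and x of can4_mid in the frame of mat between -0.09 and 0.09 m and y of can4_mid in the frame of mat between -0.09 and 0.09 m and value of joint dial below 0.15 rad and value of joint lever below 0.1 rad); the robot touches nothing.
It fails at once if the bottle is moved more than 40 mm (distance of bottle from where it was at the start of the episode above 0.04 m).
It fails at once if the cup is moved more than 40 mm (distance of cup from where it was at the start of the episode above 0.04 m).
Of can1, can2, can3, can4 only 2 to 3 are there at a start; the rules pass over those that are not, and their reading is None.
At some moment in a run one of can1, can2, can3, can4 may be knocked a few centimetres aside while the robot is not near it.
It also fails if it takes over 210 s, if anything falls off the work surface, if the arm or the gripper's body presses on something with over 40 N, if the wrist force passes 120 N, or if a joint passes its speed limit or range.

## Working session

There is one attempt and no reset: what is moved stays moved. The work goes in short steps, Python scripts to look and compute and a tool call to move; the robot and the scene stay as the last step left them, time stands still between calls to the robot, and variables do not carry over. Pictures are saved under pics/ and viewed, and the job is handed in when it is done.

Besides the shell and the picture viewer there is one more tool, called in YAML: its name, and indented under it one key for each argument. apply_moves: Moves the arm, as the interface text tells. Its arguments: {"type":"object","properties":{"targets":{"type":"array"},"newtons":{"type":"number"}},"required":["targets"]}

```bash
ls; mkdir -p pics; python3 - <<'E'
from cell import readout, cams, order, bot
import cv2
print(readout.get_state(), bot.tcp_to_tips)
for n in ("side","top"):
    p=cams.camera_params(n); print(n,p)
    cv2.imwrite(f"pics/{n}0.png",cams.grab_frame(n)[:,:,::-1])
E
```

```text
pics
{'time_s': 0.0, 'joint_positions': array([ 1.26537159,  0.3328707 , -0.06471402,  1.46099024,  0.02161606,
        1.3498958 , -0.08849276]), 'joint_velocities': array([-2.17105213e-03,  3.36261525e-05,  8.88518349e-04,  2.89987700e-03,
       -4.06788572e-04,  3.04231312e-05, -2.13532747e-03]), 'tau': array([ 4.42219252e-04, -6.25432205e+01,  4.95651690e-02, -3.91608167e+01,
        1.62870507e-02,  9.83493053e-03, -6.04598381e-05]), 'eef_pos': array([ 0.1743095 , -0.599805  ,  0.24149334]), 'ee_rot': array([-4.07562710e-04,  7.99722702e-01, -6.00369104e-01, -6.10344787e-04]), 'ft_force': array([-0.33058002, -0.00861058,  0.48292573]), 'moment': array([ 0.02052513, -0.00488355,  0.05751958]), 'width': 0.9974733585897878} 0.011
side {'mtx': array([[515.48856163,   0.        , 292.20666271],
       [  0.        , 515.48856163, 214.96410697],
       [  0.        ,   0.        ,   1.        ]]), 'R': array([[-0.97780605, -0.20950173, -0.00208836],
       [-0.11088408,  0.52593438, -0.84326612],
       [ 0.17776405, -0.82431914, -0.53749222]]), 't': array([0.5326966 , 0.11109879, 1.42519104])}
top {'mtx': array([[379.53528702,   0.        , 273.49365599],
       [  0.        , 379.53528702, 216.2568395 ],
       [  0.        ,   0.        ,   1.        ]]), 'R': array([[-0.01605933, -0.99942023, -0.03002167],
       [-0.99588465,  0.01866658, -0.08868663],
       [ 0.08919562,  0.02847387, -0.99560704]]), 't': array([0.08690621, 0.53744454, 1.18297499])}
```

View pics/side0.png

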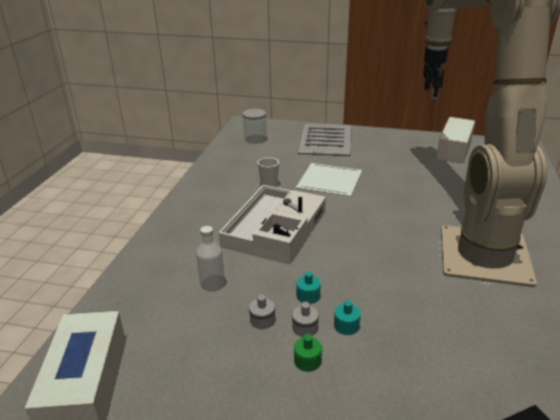

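View pics/top0.png

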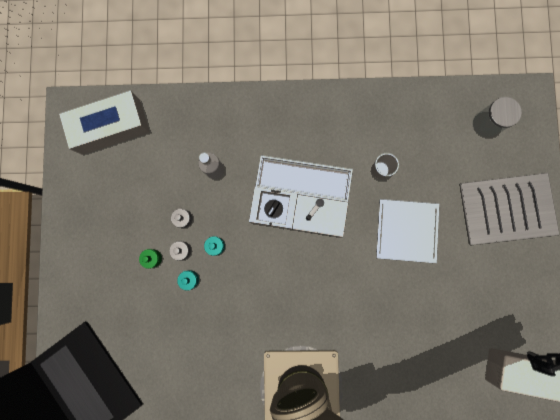

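Side view: two grey canisters (262,310), (305,318), turquoise/green decoys near them. Top view: the same steel cans at (181,218) and (179,251), unit at about (301,196), mat at (408,231).

```bash
cat > h.py <<'E'
import numpy as np, cv2
from cell import readout, cams, order, bot
def ray(n,u,v,z):
    p=cams.camera_params(n);K,R,t=p["mtx"],p["R"],p["t"]
    c=-R.T@t; d=R.T@np.linalg.inv(K)@np.array([u,v,1.]); return c+d*(z-c[2])/d[2]
def proj(n,X):
    p=cams.camera_params(n); q=p["mtx"]@(p["R"]@np.array(X)+p["t"]); return q[:2]/q[2]
def tri(pix):
    A=np.zeros((3,3));b=np.zeros(3)
    for n,(u,v) in pix.items():
        p=cams.camera_params(n);c=-p["R"].T@p["t"];d=p["R"].T@np.linalg.inv(p["mtx"])@np.array([u,v,1.]);d/=np.linalg.norm(d)
        M=np.eye(3)-np.outer(d,d);A+=M;b+=M@c
    return np.linalg.solve(A,b)
def crop(img,x0,y0,x1,y1,s,name):
    cv2.imwrite(name,cv2.resize(img[y0:y1,x0:x1,::-1],None,fx=s,fy=s,interpolation=cv2.INTER_CUBIC))
E
python3 - <<'E'
import cv2
from h import *
t=cv2.imread('pics/top0.png')[:,:,::-1];s=cv2.imread('pics/side0.png')[:,:,::-1]
crop(t,240,145,365,245,6,'pics/t_unit.png')
crop(t,135,195,235,295,6,'pics/t_cans.png')
crop(s,210,175,340,265,6,'pics/s_unit.png')
crop(s,230,260,380,375,5,'pics/s_cans.png')
E
```

```text
(no output)
```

View pics/t_unit.png

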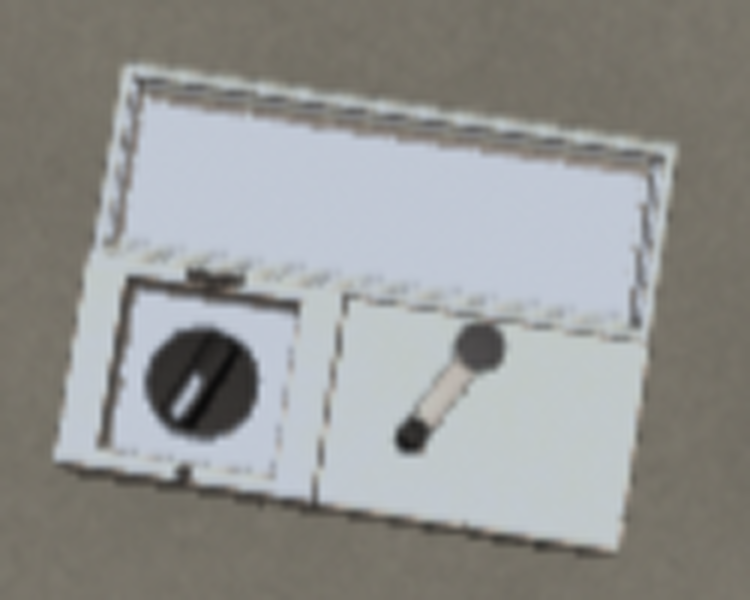

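View pics/t_cans.png

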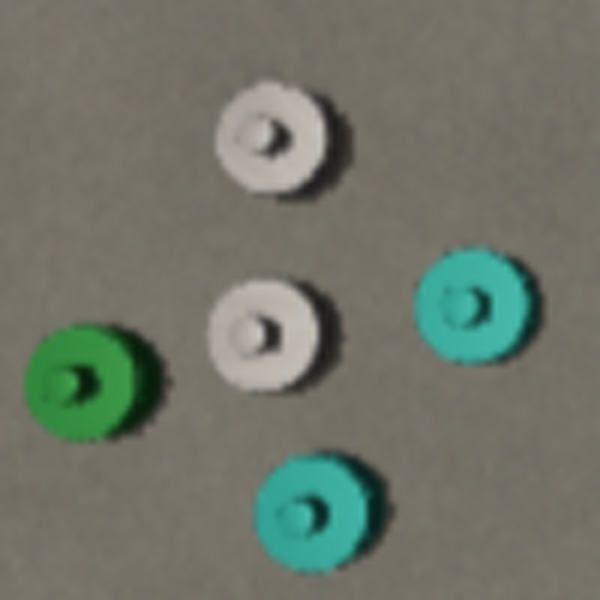

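View pics/s_unit.png

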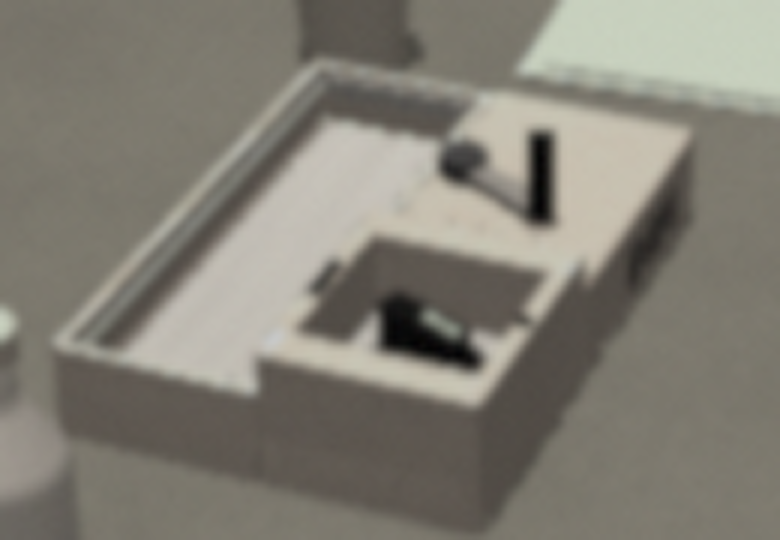

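View pics/s_cans.png

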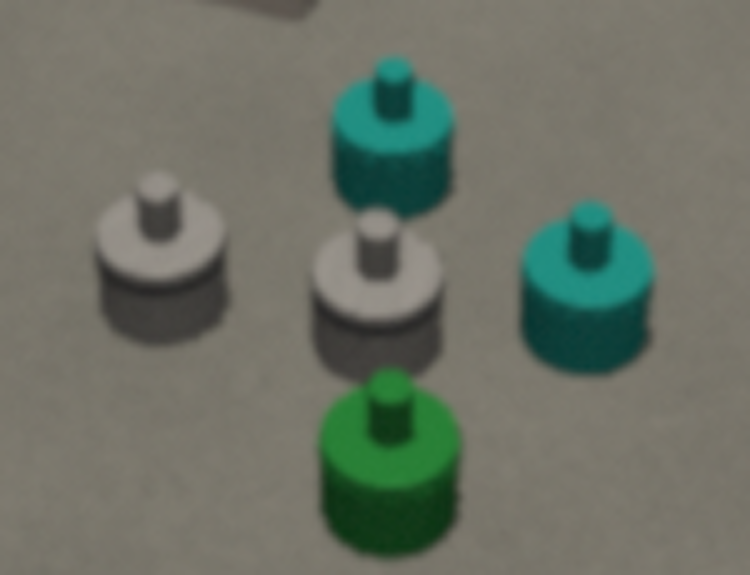

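Crops show the dial line lower-left (0.6–0.7 rad), lever post at (411,435) in the unit crop, two grey cans, and nothing else steel. Now I'll measure positions.

```bash
cat > m.py <<'E'
from h import *
t=cv2.imread('pics/top0.png')[:,:,::-1]
hsv=cv2.cvtColor(np.ascontiguousarray(t),cv2.COLOR_RGB2HSV)
def o(x0,y0,s,c): return ((c[0]+.5)/s-.5+x0,(c[1]+.5)/s-.5+y0)
U=lambda c,z: ray('top',*o(240,145,6,c),z)
fl=U((125,65),.052);fr=U((677,148),.052);nr=U((618,551),.055);nl=U((55,461),.075)
print('corners',fl,fr,nr,nl,'len',np.linalg.norm(fl-fr),np.linalg.norm((nr-nl)[:2]),np.linalg.norm((fl-nl)[:2]),np.linalg.norm((fr-nr)[:2]))
# unit axes: fit
loc=np.array([[.107,.145],[.107,-.145],[-.107,-.145],[-.107,.145]]);W=np.array([p[:2] for p in(fl,fr,nr,nl)])
a=loc-loc.mean(0);b=W-W.mean(0);H=a.T@b;th=np.arctan2(H[0,1]-H[1,0],H[0,0]+H[1,1])
c=W.mean(0);R=np.array([[np.cos(th),-np.sin(th)],[np.sin(th),np.cos(th)]])
print('unit',c,th,'resid mm',1e3*(W-(c+loc@R.T)))
L=lambda p:(R.T@(np.array(p)[:2]-c))*1e3
print('dial disc',L(U((203,382),.038)),'world',U((203,382),.038),'line',L(U((187,397),.067)))
print('post top',L(U((409,431),.106)),'pivot',L(U((480,345),.070)))
print('zero dot',L(U((184,472),.075)),'bar mark',L(U((215,277),.075)))
print('s post top/bottom tri', tri({'top':o(240,145,6,(409,431)),'side':o(210,175,6,(541,135))}))
for m,nm in (((271,138),'A'),((265,335),'B')):
    print(nm,ray('top',*o(135,195,6,m),.045))
for m,nm in (((262,133),'A'),((254,333),'B')): print(nm,'knob',ray('top',*o(135,195,6,m),.073))
for m,nm in (((158,185),'A'),((379,222),'B')): print(nm,'side knob',ray('side',*o(230,260,5,m),.073))
cv2.imwrite('pics/mat.png',cv2.resize(t[190:275,365:450,::-1],None,fx=7,fy=7,interpolation=cv2.INTER_CUBIC))
E
python3 m.py
```

```text
corners [0.73028585 0.11501698 0.052     ] [ 0.67941034 -0.17247592  0.052     ] [ 0.47003619 -0.13468318  0.055     ] [0.52001259 0.1519531  0.075     ] len 0.2919597256400387 0.2909604726246977 0.21349267659423038 0.21275767432009707
unit [ 0.59993624 -0.01004726] -0.17470725078262836 resid mm [[-0.22545665  0.87022451]
 [-0.69321072 -1.03720353]
 [ 0.67501126 -0.44191682]
 [ 0.24365611  0.60889584]]
dial disc [-51.41415933  79.32808471] world [0.56309353 0.07701006 0.038     ] line [-63.34906298  84.84469853]
post top [-66.78813164 -28.22414548] pivot [-14.09512754 -58.98466866]
zero dot [-102.16429337   79.8517355 ] bar mark [-0.97232678 80.04623587]
s post top/bottom tri [ 0.52858896 -0.02625929  0.10694671]
A [0.53844424 0.37273209 0.045     ]
B [0.43535297 0.37526507 0.045     ]
A knob [0.53856723 0.36960245 0.073     ]
B knob [0.43635795 0.37305735 0.073     ]
A side knob [0.5370314  0.37261591 0.073     ]
B side knob [0.43389026 0.37598771 0.073     ]
```

```bash
python3 - <<'E'
from h import *
t=cv2.imread('pics/top0.png')
m=cv2.inRange(cv2.cvtColor(t,cv2.COLOR_BGR2GRAY),165,255); m[:, :365]=0;m[:,450:]=0;m[:190]=0;m[275:]=0
cs,_=cv2.findContours(m,cv2.RETR_EXTERNAL,cv2.CHAIN_APPROX_NONE);c=max(cs,key=cv2.contourArea)
r=cv2.minAreaRect(c);b=cv2.boxPoints(r);print(r)
P=[ray('top',u,v,.003) for u,v in b];print(np.round(P,4),'center',np.mean(P,0))
print([np.linalg.norm(P[i]-P[i-1]) for i in range(4)])
for n,c in (('bottle',(208,163)),('cup',(386,165))): print(n,ray('top',*c,.085))
E
```

```text
((407.81903076171875, 230.89495849609375), (60.00791549682617, 59.446510314941406), 3.5763344764709473)
[[ 0.3991 -0.2462  0.003 ]
 [ 0.5892 -0.2657  0.003 ]
 [ 0.5733 -0.4558  0.003 ]
 [ 0.3844 -0.434   0.003 ]] center [ 0.48649421 -0.35042206  0.003     ]
[np.float64(0.18831261483205922), np.float64(0.19107332661634463), np.float64(0.19083106930534516), np.float64(0.19008512578977307)]
bottle [0.70193231 0.27493014 0.085     ]
cup [ 0.68324519 -0.26816086  0.085     ]
```

View pics/mat.png

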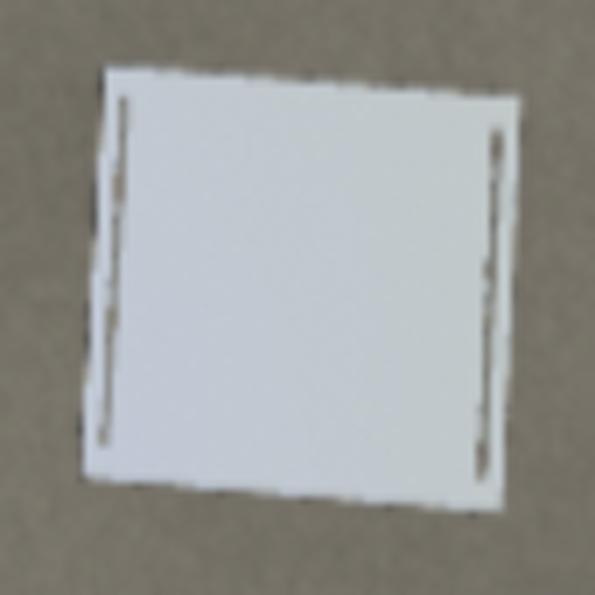

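Measurements agree with the given sizes: unit edges 290–292/213 mm, mat 190 mm, knob triangulation within about 3 mm. Next I'll build a planner that turns a goal pose into row numbers.

```bash
cat > plan.py <<'E'
import sys
from h import *
from scipy.spatial.transform import Rotation as Ro
# usage: plan.py x y z yaw_deg [x y z yaw ...]   ('u' prefix first arg => unit-local mm x,y)
C=np.array([.6,-.010]);TH=-.1747
def rt(yaw): # tool down, tool x at yaw
    c,s=np.cos(yaw),np.sin(yaw); return Ro.from_matrix(np.array([[c,s,0],[s,-c,0],[0,0,-1]]))
a=sys.argv[1:]; loc=a[0]=='u'; a=[float(v) for v in (a[1:] if loc else a)]
maxstep=1.0
s=readout.get_state();p=np.array(s['eef_pos']);q=np.array(s['ee_rot']);R=Ro.from_quat(np.r_[q[1:],q[0]])
print('t %.1f'%s['time_s'],'tcp',np.round(p,4),'yaw %.1f'%np.degrees(np.arctan2(*R.as_matrix()[[1,0],0])),'w %.1f'%(s['width']*85.4),'q7 %.2f'%s['joint_positions'][6],'F',np.round(s['ft_force'],1))
d=p[:2]-C;c,sn=np.cos(TH),np.sin(TH);print('local mm',np.round(1e3*np.array([c*d[0]+sn*d[1],-sn*d[0]+c*d[1]]),1))
i=0
for k in range(0,len(a),4):
    g=np.array(a[k:k+3])
    if loc: x,y=g[0]/1e3,g[1]/1e3; g[:2]=C+[c*x-sn*y,sn*x+c*y]
    G=rt(np.radians(a[k+3])); rv=(R.inv()*G).as_rotvec(); dp=g-p
    n=max(1,int(np.ceil(max(np.linalg.norm(dp)/.038-1e-3,np.degrees(np.linalg.norm(rv))/7.9-1e-3))))
    print('-> goal',np.round(g,4))
    for j in range(n):
        e=R.inv().apply(dp/n)/.04; w=np.degrees(rv/n)/8
        print(i%5+1,dict(dx=round(e[0],2),dy=round(e[1],2),dz=round(e[2],2),ax=round(w[0],2),ay=round(w[1],2),az=round(w[2],2)));i+=1
        R=R*Ro.from_rotvec(rv/n)
    p=g;R=G
E
python3 plan.py .5 -.2 .24 -22 .538 .372 .16 60; python3 - <<'E'
from h import *
# dial angle from bar: dark pixels brightness
t=cv2.imread('pics/top0.png');g=cv2.cvtColor(t,cv2.COLOR_BGR2GRAY);print(g[197:222,261:286])
E
```

```text
t 0.1 tcp [ 0.1743 -0.5999  0.2416] yaw -73.8 w 85.4 q7 -0.09 F [ 0.3 -0.3  0.1]
local mm [-316.7 -654.9]
-> goal [ 0.5  -0.2   0.24]
1 {'dx': np.float64(-0.52), 'dy': np.float64(-0.76), 'dz': np.float64(0.0), 'ax': np.float64(-0.0), 'ay': np.float64(0.0), 'az': np.float64(-0.46)}
2 {'dx': np.float64(-0.47), 'dy': np.float64(-0.79), 'dz': np.float64(0.0), 'ax': np.float64(-0.0), 'ay': np.float64(0.0), 'az': np.float64(-0.46)}
3 {'dx': np.float64(-0.42), 'dy': np.float64(-0.82), 'dz': np.float64(0.0), 'ax': np.float64(-0.0), 'ay': np.float64(0.0), 'az': np.float64(-0.46)}
4 {'dx': np.float64(-0.37), 'dy': np.float64(-0.84), 'dz': np.float64(0.0), 'ax': np.float64(-0.0), 'ay': np.float64(0.0), 'az': np.float64(-0.46)}
5 {'dx': np.float64(-0.31), 'dy': np.float64(-0.87), 'dz': np.float64(0.0), 'ax': np.float64(-0.0), 'ay': np.float64(0.0), 'az': np.float64(-0.46)}
1 {'dx': np.float64(-0.26), 'dy': np.float64(-0.88), 'dz': np.float64(0.0), 'ax': np.float64(-0.0), 'ay': np.float64(0.0), 'az': np.float64(-0.46)}
2 {'dx': np.float64(-0.2), 'dy': np.float64(-0.9), 'dz': np.float64(0.0), 'ax'
[... 5405 characters left out ...]
49  29  16  21  50  53  54  53  55  57
   80 129 189 198 199 200 198]
 [199 200 199 200 199 193 159  96  73  55  38  43  55  57  56  59  69  91
  140 189 199 199 199 199 195]
 [199 199 199 199 199 199 193 162 137 121  97  93  79  77  80 113 129 160
  191 199 199 199 199 199 197]
 [199 198 199 199 200 199 199 196 194 190 165 158 138 135 142 187 193 196
  199 199 200 200 199 199 195]
 [192 189 198 199 198 198 199 199 198 199 197 196 194 194 195 199 199 200
  199 199 199 199 199 200 197]
 [182 174 196 196 191 188 193 189 198 198 199 199 199 199 199 200 199 199
  200 199 199 199 199 200 198]
 [197 194 196 190 178 171 183 174 192 183 185 189 193 190 198 199 199 198
  199 199 198 199 199 198 189]]
```

```bash
python3 - <<'E'
s=open('plan.py').read()
i=s.index("        print(i%5+1"); j=s.index(";i+=1")
s=s[:i]+"        v=dict(dx=e[0],dy=e[1],dz=e[2],ax=w[0],ay=w[1],az=w[2]);print(i%5+1,{k:float(round(x,2)) for k,x in v.items() if abs(x)>=.005})"+s[j:]
open('plan.py','w').write(s)
E
```

apply_moves:
  targets:
    - {"dx": -0.52,"dy": -0.76,"az": -0.46,"claw": 50}
    - {"dx": -0.47,"dy": -0.79,"az": -0.46}
    - {"dx": -0.42,"dy": -0.82,"az": -0.46}
    - {"dx": -0.37,"dy": -0.84,"az": -0.46}
    - {"dx": -0.31,"dy": -0.87,"az": -0.46}

```text
invalid input at $.targets[0]: expected keys dx, dy, dz, ax, ay, az, claw
```

apply_moves:
  targets:
    - {"dx": -0.26,"dy": -0.88,"az": -0.46}
    - {"dx": -0.2,"dy": -0.9,"az": -0.46}
    - {"dx": -0.14,"dy": -0.91,"az": -0.46}
    - {"dx": -0.08,"dy": -0.92,"az": -0.46}
    - {"dx": -0.02,"dy": -0.92,"az": -0.46}

```text
invalid input at $.targets[0]: expected keys dx, dy, dz, ax, ay, az, claw
```

apply_moves:
  targets:
    - {"dx": 0.04,"dy": -0.92,"az": -0.46}
    - {"dx": 0.1,"dy": -0.92,"az": -0.46}
    - {"dx": 0.16,"dy": -0.91,"az": -0.46}
    - {"dx": 0.21,"dy": -0.9,"az": -0.46}

```text
invalid input at $.targets[0]: expected keys dx, dy, dz, ax, ay, az, claw
```

```bash
python3 plan.py .538 .372 .16 60
```

```text
t 0.1 tcp [ 0.1743 -0.5999  0.2416] yaw -73.8 w 85.4 q7 -0.09 F [ 0.3 -0.3  0.1]
local mm [-316.7 -654.9]
-> goal [0.538 0.372 0.16 ]
1 {'dx': -0.74, 'dy': -0.55, 'dz': 0.07, 'az': -0.6}
2 {'dx': -0.69, 'dy': -0.61, 'dz': 0.07, 'az': -0.6}
3 {'dx': -0.64, 'dy': -0.67, 'dz': 0.07, 'az': -0.6}
4 {'dx': -0.58, 'dy': -0.72, 'dz': 0.07, 'az': -0.6}
5 {'dx': -0.52, 'dy': -0.77, 'dz': 0.07, 'az': -0.6}
1 {'dx': -0.45, 'dy': -0.81, 'dz': 0.07, 'az': -0.6}
2 {'dx': -0.39, 'dy': -0.84, 'dz': 0.07, 'az': -0.6}
3 {'dx': -0.31, 'dy': -0.87, 'dz': 0.07, 'az': -0.6}
4 {'dx': -0.24, 'dy': -0.89, 'dz': 0.07, 'az': -0.6}
5 {'dx': -0.17, 'dy': -0.91, 'dz': 0.07, 'az': -0.6}
1 {'dx': -0.09, 'dy': -0.92, 'dz': 0.07, 'az': -0.6}
2 {'dx': -0.01, 'dy': -0.93, 'dz': 0.07, 'az': -0.6}
3 {'dx': 0.07, 'dy': -0.92, 'dz': 0.07, 'az': -0.6}
4 {'dx': 0.14, 'dy': -0.92, 'dz': 0.07, 'az': -0.6}
5 {'dx': 0.22, 'dy': -0.9, 'dz': 0.07, 'az': -0.6}
1 {'dx': 0.29, 'dy': -0.88, 'dz': 0.07, 'az': -0.6}
2 {'dx': 0.36, 'dy': -0.85, 'dz': 0.07, 'az': -0.6}
3 {'dx': 0.43, 'dy': -0.82, 'dz': 0.07, 'az': -0.6}
4 {'dx': 0.5, 'dy': -0.78, 'dz': 0.07, 'az': -0.6}
5 {'dx': 0.56, 'dy': -0.73, 'dz': 0.07, 'az': -0.6}
1 {'dx': 0.62, 'dy': -0.69, 'dz': 0.07, 'az': -0.6}
2 {'dx': 0.68, 'dy': -0.63, 'dz': 0.07, 'az': -0.6}
3 {'dx': 0.73, 'dy': -0.57, 'dz': 0.07, 'az': -0.6}
4 {'dx': 0.77, 'dy': -0.51, 'dz': 0.07, 'az': -0.6}
5 {'dx': 0.81, 'dy': -0.44, 'dz': 0.07, 'az': -0.6}
1 {'dx': 0.85, 'dy': -0.37, 'dz': 0.07, 'az': -0.6}
2 {'dx': 0.88, 'dy': -0.3, 'dz': 0.07, 'az': -0.6}
3 {'dx': 0.9, 'dy': -0.23, 'dz': 0.07, 'az': -0.6}
```

apply_moves:
  targets:
    - {"dx": -0.52,"dy": -0.76,"dz": 0,"ax": 0,"ay": 0,"az": -0.46,"claw": 50}
    - {"dx": -0.47,"dy": -0.79,"dz": 0,"ax": 0,"ay": 0,"az": -0.46,"claw": 50}
    - {"dx": -0.42,"dy": -0.82,"dz": 0,"ax": 0,"ay": 0,"az": -0.46,"claw": 50}
    - {"dx": -0.37,"dy": -0.84,"dz": 0,"ax": 0,"ay": 0,"az": -0.46,"claw": 50}
    - {"dx": -0.31,"dy": -0.87,"dz": 0,"ax": 0,"ay": 0,"az": -0.46,"claw": 50}
  newtons: 40

```text
time_s: 0.6
eef_pos: [0.2917, -0.4563, 0.242]
ee_rot: [-0.0, 0.886, -0.464, -0.0]
ft_force: [0.8, -0.6, 0.2]
width: 0.59
```

apply_moves:
  targets:
    - {"dx": -0.26,"dy": -0.88,"dz": 0,"ax": 0,"ay": 0,"az": -0.46,"claw": 50}
    - {"dx": -0.2,"dy": -0.9,"dz": 0,"ax": 0,"ay": 0,"az": -0.46,"claw": 50}
    - {"dx": -0.14,"dy": -0.91,"dz": 0,"ax": 0,"ay": 0,"az": -0.46,"claw": 50}
    - {"dx": -0.08,"dy": -0.92,"dz": 0,"ax": 0,"ay": 0,"az": -0.46,"claw": 50}
    - {"dx": -0.02,"dy": -0.92,"dz": 0,"ax": 0,"ay": 0,"az": -0.46,"claw": 50}

```text
time_s: 1.1
eef_pos: [0.4081, -0.3138, 0.2421]
ee_rot: [0.0, 0.949, -0.316, -0.0]
ft_force: [0.2, 0.8, -0.1]
width: 0.59
```

apply_moves:
  targets:
    - {"dx": 0.04,"dy": -0.92,"dz": 0,"ax": 0,"ay": 0,"az": -0.46,"claw": 50}
    - {"dx": 0.1,"dy": -0.92,"dz": 0,"ax": 0,"ay": 0,"az": -0.46,"claw": 50}
    - {"dx": 0.16,"dy": -0.91,"dz": 0,"ax": 0,"ay": 0,"az": -0.46,"claw": 50}
    - {"dx": 0.21,"dy": -0.9,"dz": 0,"ax": 0,"ay": 0,"az": -0.46,"claw": 50}

```text
time_s: 1.5
eef_pos: [0.502, -0.1997, 0.2421]
ee_rot: [0.0, 0.981, -0.192, -0.0]
ft_force: [0.2, -0.9, -0.2]
width: 0.585
```

```bash
python3 plan.py .538 .372 .16 60
```

```text
t 1.5 tcp [ 0.502  -0.1997  0.2421] yaw -22.1 w 50.0 q7 -0.16 F [ 0.2 -0.9 -0.2]
local mm [ -63.5 -203.9]
-> goal [0.538 0.372 0.16 ]
1 {'dx': -0.28, 'dy': -0.85, 'dz': 0.13, 'az': -0.64}
2 {'dx': -0.21, 'dy': -0.87, 'dz': 0.13, 'az': -0.64}
3 {'dx': -0.13, 'dy': -0.89, 'dz': 0.13, 'az': -0.64}
4 {'dx': -0.05, 'dy': -0.89, 'dz': 0.13, 'az': -0.64}
5 {'dx': 0.03, 'dy': -0.89, 'dz': 0.13, 'az': -0.64}
1 {'dx': 0.11, 'dy': -0.89, 'dz': 0.13, 'az': -0.64}
2 {'dx': 0.19, 'dy': -0.87, 'dz': 0.13, 'az': -0.64}
3 {'dx': 0.27, 'dy': -0.85, 'dz': 0.13, 'az': -0.64}
4 {'dx': 0.34, 'dy': -0.83, 'dz': 0.13, 'az': -0.64}
5 {'dx': 0.42, 'dy': -0.79, 'dz': 0.13, 'az': -0.64}
1 {'dx': 0.48, 'dy': -0.75, 'dz': 0.13, 'az': -0.64}
2 {'dx': 0.55, 'dy': -0.71, 'dz': 0.13, 'az': -0.64}
3 {'dx': 0.61, 'dy': -0.65, 'dz': 0.13, 'az': -0.64}
4 {'dx': 0.67, 'dy': -0.6, 'dz': 0.13, 'az': -0.64}
5 {'dx': 0.72, 'dy': -0.53, 'dz': 0.13, 'az': -0.64}
1 {'dx': 0.76, 'dy': -0.47, 'dz': 0.13, 'az': -0.64}
```

apply_moves:
  targets:
    - {"dx": -0.28,"dy": -0.85,"dz": 0.13,"ax": 0,"ay": 0,"az": -0.64,"claw": 50}
    - {"dx": -0.21,"dy": -0.87,"dz": 0.13,"ax": 0,"ay": 0,"az": -0.64,"claw": 50}
    - {"dx": -0.13,"dy": -0.89,"dz": 0.13,"ax": 0,"ay": 0,"az": -0.64,"claw": 50}
    - {"dx": -0.05,"dy": -0.89,"dz": 0.13,"ax": 0,"ay": 0,"az": -0.64,"claw": 50}
    - {"dx": 0.03,"dy": -0.89,"dz": 0.13,"ax": 0,"ay": 0,"az": -0.64,"claw": 50}

```text
time_s: 2.0
eef_pos: [0.5128, -0.0211, 0.2159]
ee_rot: [0.0, 1.0, 0.031, -0.0]
ft_force: [0.4, -0.5, -0.4]
width: 0.587
```

apply_moves:
  targets:
    - {"dx": 0.11,"dy": -0.89,"dz": 0.13,"ax": 0,"ay": 0,"az": -0.64,"claw": 50}
    - {"dx": 0.19,"dy": -0.87,"dz": 0.13,"ax": 0,"ay": 0,"az": -0.64,"claw": 50}
    - {"dx": 0.27,"dy": -0.85,"dz": 0.13,"ax": 0,"ay": 0,"az": -0.64,"claw": 50}
    - {"dx": 0.34,"dy": -0.83,"dz": 0.13,"ax": 0,"ay": 0,"az": -0.64,"claw": 50}
    - {"dx": 0.42,"dy": -0.79,"dz": 0.13,"ax": 0,"ay": 0,"az": -0.64,"claw": 50}

```text
time_s: 2.5
eef_pos: [0.5251, 0.1571, 0.1899]
ee_rot: [0.0, 0.968, 0.251, -0.0]
ft_force: [0.9, 0.0, 0.8]
width: 0.588
```

apply_moves:
  targets:
    - {"dx": 0.48,"dy": -0.75,"dz": 0.13,"ax": 0,"ay": 0,"az": -0.64,"claw": 50}
    - {"dx": 0.55,"dy": -0.71,"dz": 0.13,"ax": 0,"ay": 0,"az": -0.64,"claw": 50}
    - {"dx": 0.61,"dy": -0.65,"dz": 0.13,"ax": 0,"ay": 0,"az": -0.64,"claw": 50}
    - {"dx": 0.67,"dy": -0.6,"dz": 0.13,"ax": 0,"ay": 0,"az": -0.64,"claw": 50}
    - {"dx": 0.72,"dy": -0.53,"dz": 0.13,"ax": 0,"ay": 0,"az": -0.64,"claw": 50}

```text
time_s: 3.0
eef_pos: [0.5374, 0.3356, 0.1636]
ee_rot: [0.0, 0.888, 0.459, -0.0]
ft_force: [0.5, -1.1, 0.5]
width: 0.581
```

```bash
python3 - <<'E'
from h import *
for n in ("side","top"):
    f=cams.grab_frame(n); cv2.imwrite(f"pics/{n}1.png",f[:,:,::-1])
E
python3 plan.py .538 .372 .15 60 .538 .372 .06 60
```

```text
t 3.1 tcp [0.5349 0.3395 0.163 ] yaw 55.0 w 49.7 q7 0.03 F [-1.  -0.4 -0. ]
local mm [-124.8  332.9]
-> goal [0.538 0.372 0.15 ]
1 {'dx': 0.71, 'dy': -0.4, 'dz': 0.33, 'ax': -0.03, 'az': -0.62}
-> goal [0.538 0.372 0.06 ]
2 {'dz': 0.75}
3 {'dz': 0.75}
4 {'dz': 0.75}
```

View pics/side1.png

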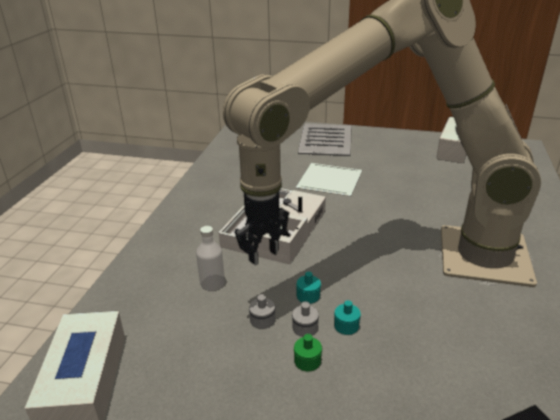

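The gripper is at (262,240) and the cans haven't moved, at (262,310) and (305,318). I'm going down on can A.

apply_moves:
  targets:
    - {"dx": 0.71,"dy": -0.4,"dz": 0.3,"ax": 0,"ay": 0,"az": -0.62,"claw": 50}
    - {"dx": 0,"dy": 0,"dz": 0.75,"ax": 0,"ay": 0,"az": 0,"claw": 50}
    - {"dx": 0,"dy": 0,"dz": 0.75,"ax": 0,"ay": 0,"az": 0,"claw": 50}
    - {"dx": 0,"dy": 0,"dz": 0.5,"ax": 0,"ay": 0,"az": 0,"claw": 50}

```text
time_s: 3.5
eef_pos: [0.5404, 0.3656, 0.0697]
ee_rot: [0.0, 0.868, 0.496, -0.001]
ft_force: [-0.1, -0.1, -0.1]
width: 0.587
```

```bash
python3 plan.py .538 .372 .06 60;  python3 - <<'E'
from h import *
f=cams.grab_frame("side"); crop(f,190,200,340,350,4,"pics/s2.png")
f=cams.grab_frame("top"); crop(f,130,170,250,290,5,"pics/t2.png")
E
```

```text
t 3.5 tcp [0.5404 0.3656 0.0697] yaw 59.4 w 50.1 q7 0.03 F [-0.1 -0.1 -0.1]
local mm [-124.   359.5]
-> goal [0.538 0.372 0.06 ]
1 {'dx': 0.11, 'dy': -0.13, 'dz': 0.24, 'ax': -0.01, 'ay': 0.02, 'az': -0.07}
```

View pics/s2.png

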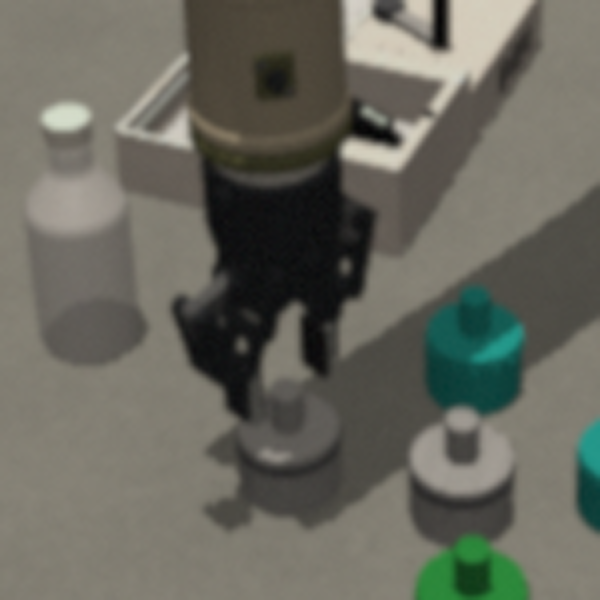

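View pics/t2.png

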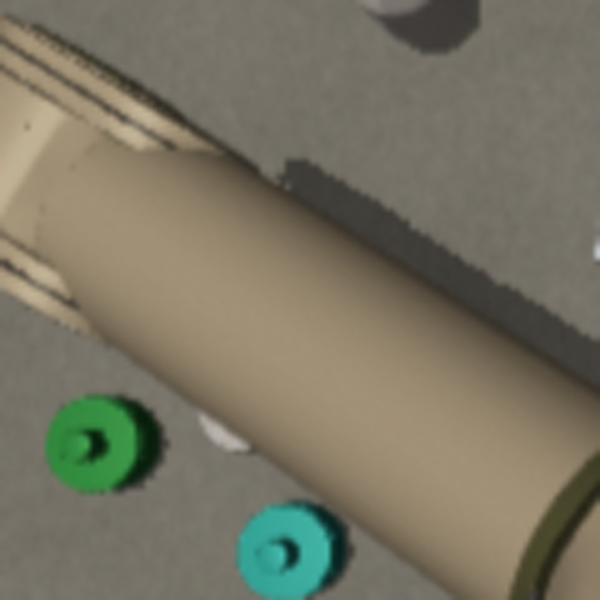

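The side crop shows the jaws straddling can A's knob at about (288,395). Small correction, then grip.

apply_moves:
  targets:
    - {"dx": 0.11,"dy": -0.13,"dz": 0.24,"ax": 0,"ay": 0,"az": -0.07,"claw": 50}
    - {"dx": 0,"dy": 0,"dz": 0,"ax": 0,"ay": 0,"az": 0,"claw": 15}
    - {"dx": 0,"dy": 0,"dz": 0,"ax": 0,"ay": 0,"az": 0,"claw": 10}
    - {"dx": 0,"dy": 0,"dz": 0,"ax": 0,"ay": 0,"az": 0,"claw": 10}
    - {"dx": 0,"dy": 0,"dz": 0,"ax": 0,"ay": 0,"az": 0,"claw": 10}

```text
time_s: 4.1
eef_pos: [0.539, 0.3734, 0.0635]
ee_rot: [0.0, 0.866, 0.5, 0.001]
ft_force: [0.1, -0.9, 1.7]
width: 0.214
```

```bash
python3 plan.py .538 .372 .17 60; python3 -c "
from h import *;print(np.round(readout.get_state()['joint_positions'],2))"
```

```text
t 4.1 tcp [0.539  0.3734 0.0635] yaw 60.0 w 18.3 q7 0.02 F [ 0.1 -0.9  1.7]
local mm [-126.7  367. ]
-> goal [0.538 0.372 0.17 ]
1 {'dx': -0.01, 'dz': -0.89}
2 {'dx': -0.01, 'dz': -0.89}
3 {'dx': -0.01, 'dz': -0.89}
[-0.08  0.7  -0.84  1.52  0.55  1.16  0.02]
```

apply_moves:
  targets:
    - {"dx": 0,"dy": 0,"dz": -0.9,"ax": 0,"ay": 0,"az": 0,"claw": 10}
    - {"dx": 0,"dy": 0,"dz": -0.95,"ax": 0,"ay": 0,"az": 0,"claw": 10}
    - {"dx": 0,"dy": 0,"dz": -0.95,"ax": 0,"ay": 0,"az": 0,"claw": 10}
    - {"dx": 0,"dy": 0,"dz": 0,"ax": 0,"ay": 0,"az": 0,"claw": 10}

```text
time_s: 4.5
eef_pos: [0.5402, 0.3752, 0.1807]
ee_rot: [-0.0, 0.866, 0.5, 0.004]
ft_force: [0.2, -0.0, -2.2]
width: 0.216
```

```bash
python3 plan.py u 53 -50 .175 80 53 -50 .085 80
```

```text
t 4.5 tcp [0.5402 0.3752 0.1807] yaw 60.0 w 18.4 q7 0.07 F [ 0.2 -0.  -2.2]
local mm [-125.8  368.9]
-> goal [ 0.6435 -0.0685  0.175 ]
1 {'dx': -0.69, 'dy': 0.65, 'dz': 0.01, 'az': -0.21}
2 {'dx': -0.71, 'dy': 0.63, 'dz': 0.01, 'az': -0.21}
3 {'dx': -0.73, 'dy': 0.61, 'dz': 0.01, 'az': -0.21}
4 {'dx': -0.75, 'dy': 0.59, 'dz': 0.01, 'az': -0.21}
5 {'dx': -0.76, 'dy': 0.56, 'dz': 0.01, 'az': -0.21}
1 {'dx': -0.78, 'dy': 0.54, 'dz': 0.01, 'az': -0.21}
2 {'dx': -0.8, 'dy': 0.52, 'dz': 0.01, 'az': -0.21}
3 {'dx': -0.81, 'dy': 0.49, 'dz': 0.01, 'az': -0.21}
4 {'dx': -0.82, 'dy': 0.47, 'dz': 0.01, 'az': -0.21}
5 {'dx': -0.84, 'dy': 0.45, 'dz': 0.01, 'az': -0.21}
1 {'dx': -0.85, 'dy': 0.42, 'dz': 0.01, 'az': -0.21}
2 {'dx': -0.86, 'dy': 0.4, 'dz': 0.01, 'az': -0.21}
-> goal [ 0.6435 -0.0685  0.085 ]
3 {'dz': 0.75}
4 {'dz': 0.75}
5 {'dz': 0.75}
```

The force reading of about −2.3 N matches the can's weight, so it is held.

apply_moves:
  targets:
    - {"dx": -0.69,"dy": 0.65,"dz": 0,"ax": 0,"ay": 0,"az": -0.21,"claw": 10}
    - {"dx": -0.71,"dy": 0.63,"dz": 0,"ax": 0,"ay": 0,"az": -0.21,"claw": 10}
    - {"dx": -0.73,"dy": 0.61,"dz": 0,"ax": 0,"ay": 0,"az": -0.21,"claw": 10}
    - {"dx": -0.75,"dy": 0.59,"dz": 0,"ax": 0,"ay": 0,"az": -0.21,"claw": 10}
    - {"dx": -0.76,"dy": 0.56,"dz": 0,"ax": 0,"ay": 0,"az": -0.21,"claw": 10}

```text
time_s: 5.0
eef_pos: [0.5822, 0.1865, 0.1739]
ee_rot: [0.0, 0.827, 0.563, -0.0]
ft_force: [-0.0, 0.4, -1.5]
width: 0.219
```

apply_moves:
  targets:
    - {"dx": -0.78,"dy": 0.54,"dz": 0,"ax": 0,"ay": 0,"az": -0.21,"claw": 10}
    - {"dx": -0.8,"dy": 0.52,"dz": 0,"ax": 0,"ay": 0,"az": -0.21,"claw": 10}
    - {"dx": -0.81,"dy": 0.49,"dz": 0,"ax": 0,"ay": 0,"az": -0.21,"claw": 10}
    - {"dx": -0.82,"dy": 0.47,"dz": 0,"ax": 0,"ay": 0,"az": -0.21,"claw": 10}
    - {"dx": -0.84,"dy": 0.45,"dz": 0,"ax": 0,"ay": 0,"az": -0.21,"claw": 10}

```text
time_s: 5.5
eef_pos: [0.6254, 0.0017, 0.174]
ee_rot: [-0.0, 0.783, 0.622, -0.0]
ft_force: [0.2, -0.4, -2.4]
width: 0.213
```

apply_moves:
  targets:
    - {"dx": -0.85,"dy": 0.42,"dz": 0,"ax": 0,"ay": 0,"az": -0.21,"claw": 10}
    - {"dx": -0.86,"dy": 0.4,"dz": 0,"ax": 0,"ay": 0,"az": -0.21,"claw": 10}
    - {"dx": 0,"dy": 0,"dz": 0,"ax": 0,"ay": 0,"az": 0,"claw": 10}

```text
time_s: 5.8
eef_pos: [0.6433, -0.0784, 0.1731]
ee_rot: [0.001, 0.768, 0.641, -0.002]
ft_force: [-0.2, -0.5, -1.9]
width: 0.214
```

```bash
python3 plan.py u 53 -50 .175 80 53 -50 .085 80;python3 - <<'E'
from h import *
f=cams.grab_frame("side"); crop(f,190,100,360,270,4,"pics/s3.png")
print(np.round(readout.get_state()['joint_positions'],2))
E
```

```text
t 5.8 tcp [ 0.6433 -0.0784  0.1731] yaw 79.7 w 18.3 q7 1.14 F [-0.2 -0.5 -1.9]
local mm [ 54.5 -59.8]
-> goal [ 0.6435 -0.0685  0.175 ]
1 {'dx': 0.24, 'dy': -0.04, 'dz': -0.05, 'ax': -0.01, 'ay': 0.02, 'az': -0.03}
-> goal [ 0.6435 -0.0685  0.085 ]
2 {'dz': 0.75}
3 {'dz': 0.75}
4 {'dz': 0.75}
[ 0.67  0.58 -0.9   1.45  0.46  1.33  1.14]
```

View pics/s3.png

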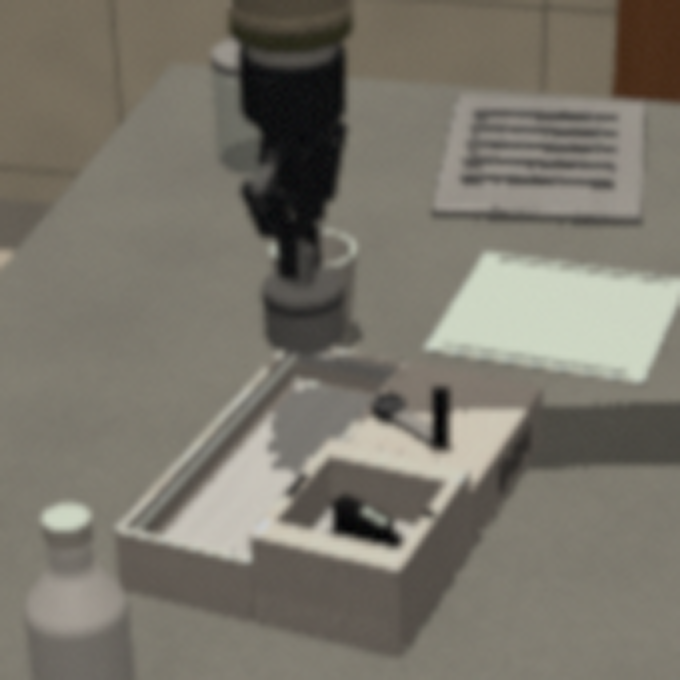

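The can hangs upright above the far-right part of the chamber at (303,310). I'm lowering it.

apply_moves:
  targets:
    - {"dx": 0.24,"dy": 0,"dz": 0,"ax": 0,"ay": 0,"az": 0,"claw": 10}
    - {"dx": 0,"dy": 0,"dz": 0.7,"ax": 0,"ay": 0,"az": 0,"claw": 10}
    - {"dx": 0,"dy": 0,"dz": 0.7,"ax": 0,"ay": 0,"az": 0,"claw": 10}
    - {"dx": 0,"dy": 0,"dz": 0.5,"ax": 0,"ay": 0,"az": 0,"claw": 10}
    - {"dx": 0,"dy": 0,"dz": 0,"ax": 0,"ay": 0,"az": 0,"claw": 10}

```text
time_s: 6.35
eef_pos: [0.6426, -0.0584, 0.0958]
ee_rot: [-0.002, 0.764, 0.645, -0.002]
ft_force: [0.4, -0.1, -3.1]
width: 0.214
```

```bash
python3 plan.py u 53 -50 .085 80
```

```text
t 6.3 tcp [ 0.6426 -0.0584  0.0958] yaw 80.4 w 18.3 q7 1.09 F [ 0.4 -0.1 -3.1]
local mm [ 50.4 -40.2]
-> goal [ 0.6435 -0.0685  0.085 ]
1 {'dx': -0.24, 'dy': 0.06, 'dz': 0.27, 'ax': -0.04, 'az': 0.05}
```

apply_moves:
  targets:
    - {"dx": 0,"dy": 0,"dz": 0.25,"ax": 0,"ay": 0,"az": 0,"claw": 10}
    - {"dx": 0,"dy": 0,"dz": 0.06,"ax": 0,"ay": 0,"az": 0,"claw": 10}
    - {"dx": 0,"dy": 0,"dz": 0,"ax": 0,"ay": 0,"az": 0,"claw": 10}

```text
time_s: 6.65
eef_pos: [0.6448, -0.0604, 0.0867]
ee_rot: [0.0, 0.765, 0.644, 0.0]
ft_force: [0.1, -0.9, -0.3]
width: 0.212
```

```bash
python3 plan.py u 53 -50 .085 80
```

```text
t 6.7 tcp [ 0.6448 -0.0604  0.0867] yaw 80.2 w 18.1 q7 1.08 F [ 0.1 -0.9 -0.3]
local mm [ 52.9 -41.8]
-> goal [ 0.6435 -0.0685  0.085 ]
1 {'dx': -0.2, 'dz': 0.04, 'az': 0.03}
```

apply_moves:
  targets:
    - {"dx": 0,"dy": 0,"dz": 0,"ax": 0,"ay": 0,"az": 0,"claw": 45}
    - {"dx": 0,"dy": 0,"dz": 0,"ax": 0,"ay": 0,"az": 0,"claw": 45}
    - {"dx": 0,"dy": 0,"dz": 0,"ax": 0,"ay": 0,"az": 0,"claw": 45}
    - {"dx": 0,"dy": 0,"dz": -0.7,"ax": 0,"ay": 0,"az": 0,"claw": 45}
    - {"dx": 0,"dy": 0,"dz": -0.9,"ax": 0,"ay": 0,"az": 0,"claw": 45}

```text
time_s: 7.15
eef_pos: [0.6437, -0.061, 0.1498]
ee_rot: [-0.001, 0.765, 0.644, -0.001]
ft_force: [0.4, -0.7, 0.1]
width: 0.529
```

apply_moves:
  targets:
    - {"dx": 0,"dy": 0,"dz": -0.7,"ax": 0,"ay": 0,"az": 0,"claw": 45}
    - {"dx": 0,"dy": 0,"dz": 0,"ax": 0,"ay": 0,"az": 0,"claw": 45}

```text
time_s: 7.35
eef_pos: [0.6467, -0.0603, 0.1832]
ee_rot: [0.002, 0.765, 0.644, 0.002]
ft_force: [0.4, -0.2, -0.4]
width: 0.526
```

```bash
python3 plan.py .435 .375 .17 50 ;python3 - <<'E'
from h import *
f=cams.grab_frame("side"); cv2.imwrite("pics/s4.png",f[:,:,::-1])
f=cams.grab_frame("top"); cv2.imwrite("pics/t4.png",f[:,:,::-1])
E
```

```text
t 7.3 tcp [ 0.6467 -0.0603  0.1832] yaw 80.2 w 44.9 q7 1.13 F [ 0.4 -0.2 -0.4]
local mm [ 54.7 -41.5]
-> goal [0.435 0.375 0.17 ]
1 {'dx': 0.76, 'dy': -0.54, 'dz': 0.02, 'az': 0.29}
2 {'dx': 0.73, 'dy': -0.57, 'dz': 0.02, 'az': 0.29}
3 {'dx': 0.71, 'dy': -0.6, 'dz': 0.02, 'az': 0.29}
4 {'dx': 0.68, 'dy': -0.63, 'dz': 0.02, 'az': 0.29}
5 {'dx': 0.66, 'dy': -0.66, 'dz': 0.02, 'az': 0.29}
1 {'dx': 0.63, 'dy': -0.68, 'dz': 0.02, 'az': 0.29}
2 {'dx': 0.6, 'dy': -0.71, 'dz': 0.02, 'az': 0.29}
3 {'dx': 0.57, 'dy': -0.73, 'dz': 0.02, 'az': 0.29}
4 {'dx': 0.54, 'dy': -0.76, 'dz': 0.02, 'az': 0.29}
5 {'dx': 0.51, 'dy': -0.78, 'dz': 0.02, 'az': 0.29}
1 {'dx': 0.48, 'dy': -0.8, 'dz': 0.02, 'az': 0.29}
2 {'dx': 0.45, 'dy': -0.82, 'dz': 0.02, 'az': 0.29}
3 {'dx': 0.41, 'dy': -0.83, 'dz': 0.02, 'az': 0.29}
```

View pics/s4.png

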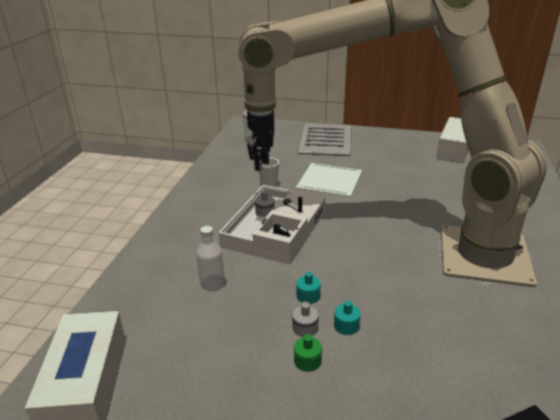

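View pics/t4.png

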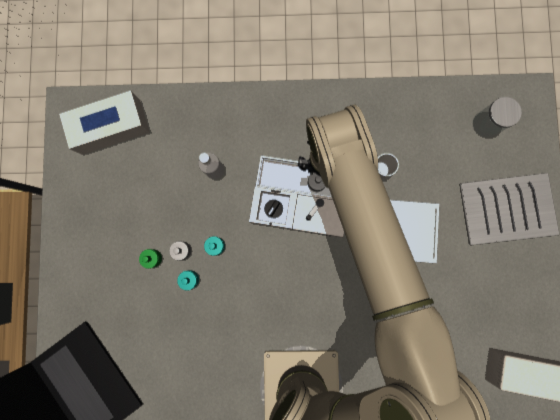

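Can A stands in the chamber (top 318,182; side 264,203) and can B is still at (179,251). I'll go to B.

apply_moves:
  targets:
    - {"dx": 0.76,"dy": -0.54,"dz": 0,"ax": 0,"ay": 0,"az": 0.29,"claw": 45}
    - {"dx": 0.73,"dy": -0.57,"dz": 0,"ax": 0,"ay": 0,"az": 0.29,"claw": 45}
    - {"dx": 0.71,"dy": -0.6,"dz": 0,"ax": 0,"ay": 0,"az": 0.29,"claw": 45}
    - {"dx": 0.68,"dy": -0.63,"dz": 0,"ax": 0,"ay": 0,"az": 0.29,"claw": 45}
    - {"dx": 0.66,"dy": -0.66,"dz": 0,"ax": 0,"ay": 0,"az": 0.29,"claw": 45}

```text
time_s: 7.95
eef_pos: [0.5622, 0.1073, 0.1771]
ee_rot: [-0.0, 0.827, 0.563, -0.001]
ft_force: [0.7, 0.2, -0.1]
width: 0.528
```

apply_moves:
  targets:
    - {"dx": 0.63,"dy": -0.68,"dz": 0,"ax": 0,"ay": 0,"az": 0.29,"claw": 45}
    - {"dx": 0.6,"dy": -0.71,"dz": 0,"ax": 0,"ay": 0,"az": 0.29,"claw": 45}
    - {"dx": 0.57,"dy": -0.73,"dz": 0,"ax": 0,"ay": 0,"az": 0.29,"claw": 45}
    - {"dx": 0.54,"dy": -0.76,"dz": 0,"ax": 0,"ay": 0,"az": 0.29,"claw": 45}
    - {"dx": 0.51,"dy": -0.78,"dz": 0,"ax": 0,"ay": 0,"az": 0.29,"claw": 45}

```text
time_s: 8.45
eef_pos: [0.4808, 0.2742, 0.1772]
ee_rot: [0.0, 0.879, 0.476, -0.001]
ft_force: [0.6, -0.2, 0.4]
width: 0.529
```

apply_moves:
  targets:
    - {"dx": 0.48,"dy": -0.8,"dz": 0,"ax": 0,"ay": 0,"az": 0.29,"claw": 45}
    - {"dx": 0.45,"dy": -0.82,"dz": 0,"ax": 0,"ay": 0,"az": 0.29,"claw": 45}
    - {"dx": 0.41,"dy": -0.83,"dz": 0,"ax": 0,"ay": 0,"az": 0.29,"claw": 45}
    - {"dx": 0,"dy": 0,"dz": 0,"ax": 0,"ay": 0,"az": 0,"claw": 45}
    - {"dx": 0,"dy": 0,"dz": 0,"ax": 0,"ay": 0,"az": 0,"claw": 45}

```text
time_s: 8.95
eef_pos: [0.4321, 0.3742, 0.1772]
ee_rot: [0.0, 0.906, 0.424, -0.001]
ft_force: [0.9, -0.7, 0.4]
width: 0.523
```

```bash
python3 plan.py .436 .375 .061 50 ;python3 - <<'E'
from h import *
print(np.round(readout.get_state()['joint_positions'],2))
f=cams.grab_frame("side"); crop(f,230,200,400,370,4,"pics/s5.png")
E
```

```text
t 8.9 tcp [0.4321 0.3742 0.1772] yaw 50.2 w 44.7 q7 -0.18 F [ 0.9 -0.7  0.4]
local mm [-232.1  349.1]
-> goal [0.436 0.375 0.061]
1 {'dx': 0.02, 'dy': 0.02, 'dz': 0.73, 'az': 0.01}
2 {'dx': 0.02, 'dy': 0.02, 'dz': 0.73, 'az': 0.01}
3 {'dx': 0.02, 'dy': 0.02, 'dz': 0.73, 'az': 0.01}
4 {'dx': 0.02, 'dy': 0.02, 'dz': 0.73, 'az': 0.01}
[-0.01  0.43 -0.98  1.65  0.37  1.26 -0.18]
```

View pics/s5.png

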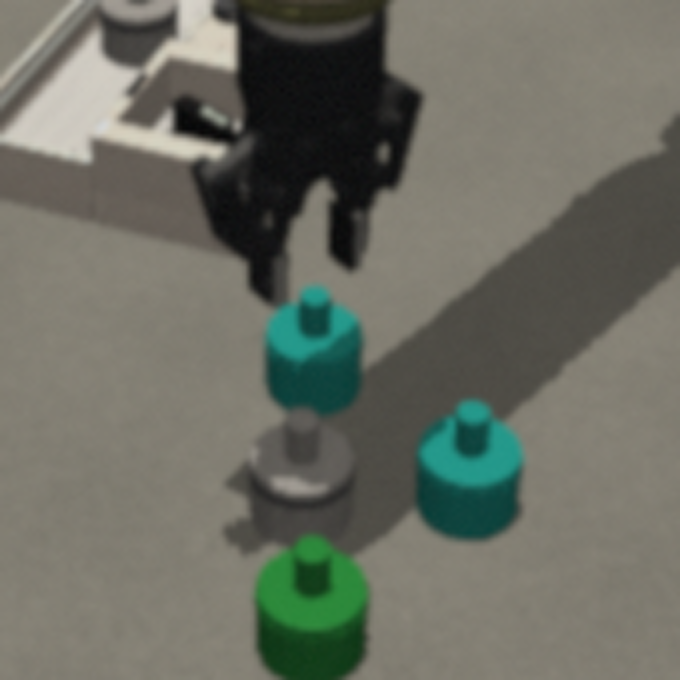

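The grey can B is directly below the gripper in the crop, at (303,460). Descending.

apply_moves:
  targets:
    - {"dx": 0.03,"dy": 0.04,"dz": 0.75,"ax": 0,"ay": 0,"az": 0,"claw": 45}
    - {"dx": 0.03,"dy": 0.04,"dz": 0.75,"ax": 0,"ay": 0,"az": 0,"claw": 45}
    - {"dx": 0,"dy": 0,"dz": 0.75,"ax": 0,"ay": 0,"az": 0,"claw": 45}
    - {"dx": 0,"dy": 0,"dz": 0.4,"ax": 0,"ay": 0,"az": 0,"claw": 45}
    - {"dx": 0,"dy": 0,"dz": 0.1,"ax": 0,"ay": 0,"az": 0,"claw": 45}

```text
time_s: 9.5
eef_pos: [0.4369, 0.3719, 0.0664]
ee_rot: [0.0, 0.906, 0.422, -0.002]
ft_force: [-0.6, 0.8, -0.5]
width: 0.53
```

```bash
python3 plan.py .436 .375 .061 50; python3 - <<'E'
from h import *
f=cams.grab_frame("side"); crop(f,230,230,380,380,4,"pics/s6.png")
E
```

```text
t 9.5 tcp [0.4369 0.3719 0.0664] yaw 50.0 w 45.3 q7 -0.26 F [-0.6  0.8 -0.5]
local mm [-227.   347.8]
-> goal [0.436 0.375 0.061]
1 {'dx': 0.04, 'dy': -0.07, 'dz': 0.13, 'ay': 0.02}
```

View pics/s6.png

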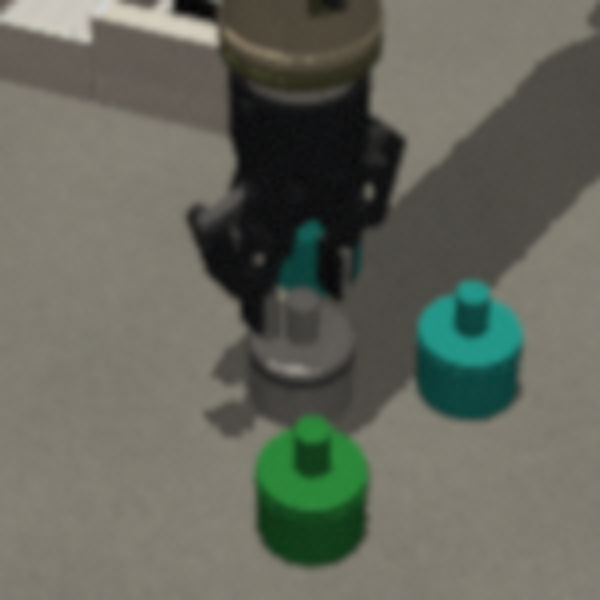

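The jaws straddle B's knob at (302,315). Close and lift.

apply_moves:
  targets:
    - {"dx": 0.04,"dy": -0.06,"dz": 0.1,"ax": 0,"ay": 0,"az": 0,"claw": 45}
    - {"dx": 0,"dy": 0,"dz": 0,"ax": 0,"ay": 0,"az": 0,"claw": 10}
    - {"dx": 0,"dy": 0,"dz": 0,"ax": 0,"ay": 0,"az": 0,"claw": 10}
    - {"dx": 0,"dy": 0,"dz": 0,"ax": 0,"ay": 0,"az": 0,"claw": 10}
    - {"dx": 0,"dy": 0,"dz": 0,"ax": 0,"ay": 0,"az": 0,"claw": 10}

```text
time_s: 10.05
eef_pos: [0.4364, 0.3769, 0.065]
ee_rot: [-0.0, 0.906, 0.423, 0.001]
ft_force: [-1.0, -0.9, 5.4]
width: 0.216
```

apply_moves:
  targets:
    - {"dx": 0,"dy": 0,"dz": -0.9,"ax": 0,"ay": 0,"az": 0,"claw": 10}
    - {"dx": 0,"dy": 0,"dz": -0.95,"ax": 0,"ay": 0,"az": 0,"claw": 10}
    - {"dx": 0,"dy": 0,"dz": -0.95,"ax": 0,"ay": 0,"az": 0,"claw": 10}
    - {"dx": 0,"dy": 0,"dz": 0,"ax": 0,"ay": 0,"az": 0,"claw": 10}

```text
time_s: 10.45
eef_pos: [0.4375, 0.3785, 0.1812]
ee_rot: [-0.001, 0.906, 0.423, 0.004]
ft_force: [-0.3, 0.7, -3.1]
width: 0.216
```

```bash
python3 plan.py u 53 50 .178 80 
```

```text
t 10.4 tcp [0.4375 0.3785 0.1812] yaw 50.0 w 18.5 q7 -0.19 F [-0.3  0.7 -3.1]
local mm [-227.6  354.4]
-> goal [0.6609 0.03   0.178 ]
1 {'dx': -0.28, 'dy': 0.9, 'dz': 0.01, 'az': -0.34}
2 {'dx': -0.32, 'dy': 0.88, 'dz': 0.01, 'az': -0.34}
3 {'dx': -0.37, 'dy': 0.87, 'dz': 0.01, 'az': -0.34}
4 {'dx': -0.41, 'dy': 0.85, 'dz': 0.01, 'az': -0.34}
5 {'dx': -0.45, 'dy': 0.83, 'dz': 0.01, 'az': -0.34}
1 {'dx': -0.48, 'dy': 0.81, 'dz': 0.01, 'az': -0.34}
2 {'dx': -0.52, 'dy': 0.78, 'dz': 0.01, 'az': -0.34}
3 {'dx': -0.56, 'dy': 0.76, 'dz': 0.01, 'az': -0.34}
4 {'dx': -0.59, 'dy': 0.73, 'dz': 0.01, 'az': -0.34}
5 {'dx': -0.63, 'dy': 0.7, 'dz': 0.01, 'az': -0.34}
1 {'dx': -0.66, 'dy': 0.67, 'dz': 0.01, 'az': -0.34}
```

apply_moves:
  targets:
    - {"dx": -0.28,"dy": 0.9,"dz": 0,"ax": 0,"ay": 0,"az": -0.34,"claw": 10}
    - {"dx": -0.32,"dy": 0.88,"dz": 0,"ax": 0,"ay": 0,"az": -0.34,"claw": 10}
    - {"dx": -0.37,"dy": 0.87,"dz": 0,"ax": 0,"ay": 0,"az": -0.34,"claw": 10}
    - {"dx": -0.41,"dy": 0.85,"dz": 0,"ax": 0,"ay": 0,"az": -0.34,"claw": 10}
    - {"dx": -0.45,"dy": 0.83,"dz": 0,"ax": 0,"ay": 0,"az": -0.34,"claw": 10}

```text
time_s: 10.95
eef_pos: [0.538, 0.2159, 0.1754]
ee_rot: [0.0, 0.849, 0.528, -0.001]
ft_force: [0.0, 0.7, -1.6]
width: 0.216
```

apply_moves:
  targets:
    - {"dx": -0.48,"dy": 0.81,"dz": 0,"ax": 0,"ay": 0,"az": -0.34,"claw": 10}
    - {"dx": -0.52,"dy": 0.78,"dz": 0,"ax": 0,"ay": 0,"az": -0.34,"claw": 10}
    - {"dx": -0.56,"dy": 0.76,"dz": 0,"ax": 0,"ay": 0,"az": -0.34,"claw": 10}
    - {"dx": -0.59,"dy": 0.73,"dz": 0,"ax": 0,"ay": 0,"az": -0.34,"claw": 10}
    - {"dx": -0.63,"dy": 0.7,"dz": 0,"ax": 0,"ay": 0,"az": -0.34,"claw": 10}

```text
time_s: 11.45
eef_pos: [0.6397, 0.0577, 0.1751]
ee_rot: [-0.0, 0.781, 0.625, -0.001]
ft_force: [0.3, 0.4, -2.7]
width: 0.211
```

apply_moves:
  targets:
    - {"dx": -0.66,"dy": 0.67,"dz": 0,"ax": 0,"ay": 0,"az": -0.34,"claw": 10}
    - {"dx": 0,"dy": 0,"dz": 0,"ax": 0,"ay": 0,"az": 0,"claw": 10}
    - {"dx": 0,"dy": 0,"dz": 0,"ax": 0,"ay": 0,"az": 0,"claw": 10}
    - {"dx": 0,"dy": 0,"dz": 0,"ax": 0,"ay": 0,"az": 0,"claw": 10}

```text
time_s: 11.85
eef_pos: [0.659, 0.029, 0.1757]
ee_rot: [-0.0, 0.766, 0.643, -0.0]
ft_force: [-0.3, 0.9, -2.9]
width: 0.213
```

```bash
python3 plan.py u 53 50 .178 80 ; python3 - <<'E'
from h import *
f=cams.grab_frame("side"); crop(f,190,100,360,270,4,"pics/s7.png")
E
```

```text
t 11.8 tcp [0.659  0.029  0.1757] yaw 80.0 w 18.2 q7 0.97 F [-0.3  0.9 -2.9]
local mm [51.3 48.7]
-> goal [0.6609 0.03   0.178 ]
1 {'dx': 0.03, 'dy': 0.04, 'dz': -0.06, 'ax': -0.01}
```

View pics/s7.png

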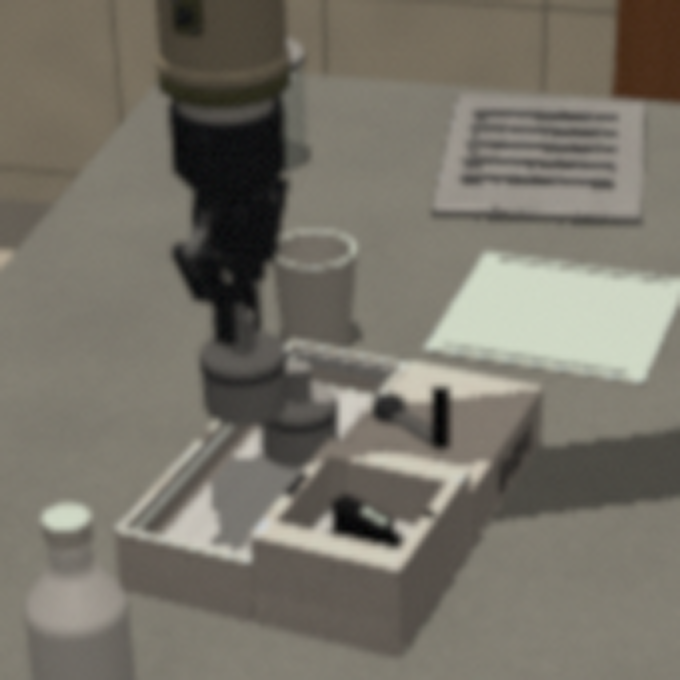

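Can B (242,380) hangs upright over the chamber, with can A (299,420) standing beyond it. Lowering B.

apply_moves:
  targets:
    - {"dx": 0.03,"dy": 0.04,"dz": 0.7,"ax": 0,"ay": 0,"az": 0,"claw": 10}
    - {"dx": 0,"dy": 0,"dz": 0.7,"ax": 0,"ay": 0,"az": 0,"claw": 10}
    - {"dx": 0,"dy": 0,"dz": 0.6,"ax": 0,"ay": 0,"az": 0,"claw": 10}
    - {"dx": 0,"dy": 0,"dz": 0.15,"ax": 0,"ay": 0,"az": 0,"claw": 10}
    - {"dx": 0,"dy": 0,"dz": 0.1,"ax": 0,"ay": 0,"az": 0,"claw": 10}

```text
time_s: 12.4
eef_pos: [0.6612, 0.0295, 0.0863]
ee_rot: [-0.0, 0.766, 0.643, -0.0]
ft_force: [-0.2, 0.1, -1.7]
width: 0.214
```

apply_moves:
  targets:
    - {"dx": 0,"dy": 0,"dz": 0,"ax": 0,"ay": 0,"az": 0,"claw": 10}
    - {"dx": 0,"dy": 0,"dz": 0,"ax": 0,"ay": 0,"az": 0,"claw": 10}

```text
time_s: 12.6
eef_pos: [0.6622, 0.0291, 0.0877]
ee_rot: [0.001, 0.766, 0.643, 0.001]
ft_force: [0.2, 0.8, -2.3]
width: 0.214
```

apply_moves:
  targets:
    - {"dx": 0,"dy": 0,"dz": 0.08,"ax": 0,"ay": 0,"az": 0,"claw": 10}
    - {"dx": 0,"dy": 0,"dz": 0,"ax": 0,"ay": 0,"az": 0,"claw": 10}

```text
time_s: 12.8
eef_pos: [0.6627, 0.0285, 0.085]
ee_rot: [0.001, 0.766, 0.642, 0.001]
ft_force: [-0.4, -1.8, 6.4]
width: 0.216
```

On the floor (the force turned positive). Release and retreat upward.

apply_moves:
  targets:
    - {"dx": 0,"dy": 0,"dz": 0,"ax": 0,"ay": 0,"az": 0,"claw": 45}
    - {"dx": 0,"dy": 0,"dz": 0,"ax": 0,"ay": 0,"az": 0,"claw": 45}
    - {"dx": 0,"dy": 0,"dz": 0,"ax": 0,"ay": 0,"az": 0,"claw": 45}
    - {"dx": 0,"dy": 0,"dz": -0.8,"ax": 0,"ay": 0,"az": 0,"claw": 45}
    - {"dx": 0,"dy": 0,"dz": -0.9,"ax": 0,"ay": 0,"az": 0,"claw": 45}

```text
time_s: 13.3
eef_pos: [0.6606, 0.0286, 0.1506]
ee_rot: [-0.001, 0.766, 0.643, -0.001]
ft_force: [0.6, 0.3, 0.4]
width: 0.523
```

```bash
python3 plan.py u -51.5 79.5 .16 57 
```

```text
t 13.3 tcp [0.6606 0.0286 0.1506] yaw 80.0 w 44.7 q7 0.96 F [0.6 0.3 0.4]
local mm [53.  48.5]
-> goal [0.5631 0.0772 0.16  ]
1 {'dx': 0.26, 'dy': -0.87, 'dz': -0.08, 'ax': -0.01, 'az': 0.96}
2 {'dx': 0.14, 'dy': -0.9, 'dz': -0.08, 'ax': -0.01, 'az': 0.96}
3 {'dx': 0.02, 'dy': -0.91, 'dz': -0.08, 'ax': -0.01, 'az': 0.96}
```

apply_moves:
  targets:
    - {"dx": 0.26,"dy": -0.87,"dz": -0.08,"ax": 0,"ay": 0,"az": 0.96,"claw": 32}
    - {"dx": 0.14,"dy": -0.9,"dz": -0.08,"ax": 0,"ay": 0,"az": 0.96,"claw": 32}
    - {"dx": 0.02,"dy": -0.91,"dz": -0.08,"ax": 0,"ay": 0,"az": 0.96,"claw": 32}
    - {"dx": 0,"dy": 0,"dz": 0,"ax": 0,"ay": 0,"az": 0,"claw": 32}
    - {"dx": 0,"dy": 0,"dz": 0,"ax": 0,"ay": 0,"az": 0,"claw": 32}

```text
time_s: 13.8
eef_pos: [0.5638, 0.0777, 0.1612]
ee_rot: [0.001, 0.879, 0.477, 0.0]
ft_force: [0.5, -0.3, 0.5]
width: 0.377
```

```bash
python3 plan.py u -51.5 79.5 .1 57 ; python3 - <<'E'
from h import *
f=cams.grab_frame("side"); crop(f,190,130,340,270,5,"pics/s8.png")
f=cams.grab_frame("top"); crop(f,230,140,360,240,5,"pics/t8.png")
E
```

```text
t 13.8 tcp [0.5638 0.0777 0.1612] yaw 57.0 w 32.2 q7 0.52 F [ 0.5 -0.3  0.5]
local mm [-50.9  80.1]
-> goal [0.5631 0.0772 0.1   ]
1 {'dx': -0.01, 'dy': -0.01, 'dz': 0.77, 'ax': 0.01}
2 {'dx': -0.01, 'dz': 0.77, 'ax': 0.01}
```

View pics/s8.png

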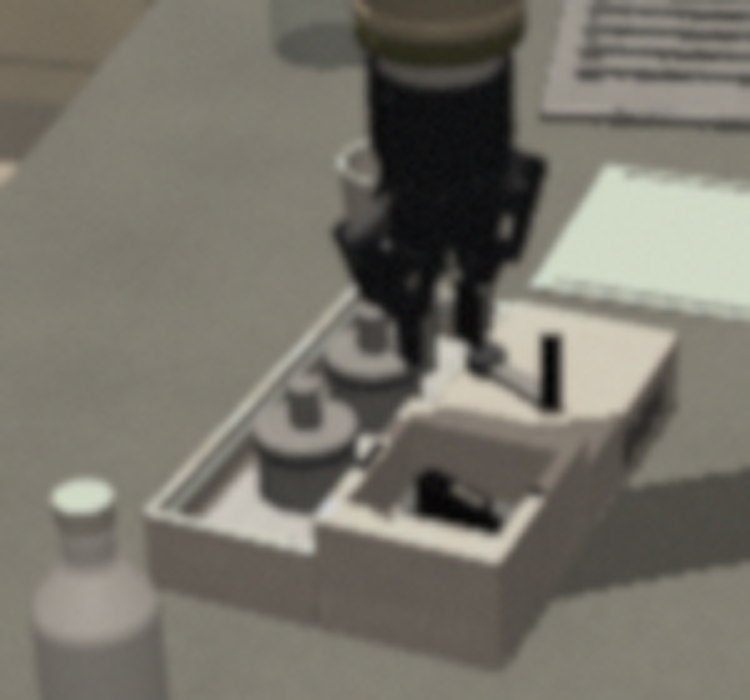

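View pics/t8.png

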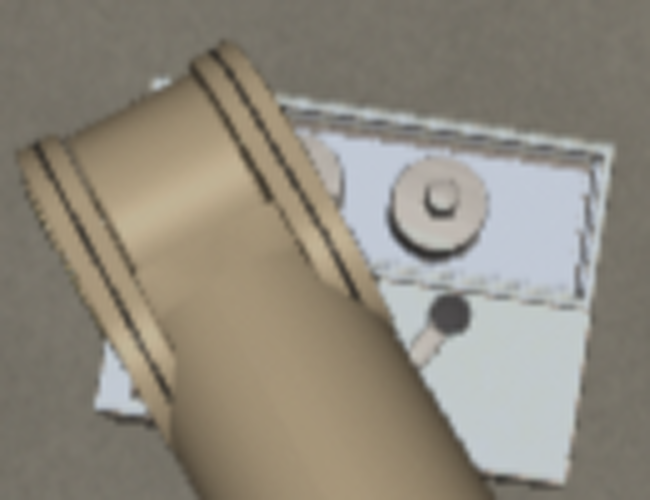

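Both cans stand in the chamber (side crop 300,440 and 370,360). The gripper is over the dial, so I'm descending into the recess.

apply_moves:
  targets:
    - {"dx": -0.01,"dy": -0.01,"dz": 0.75,"ax": 0,"ay": 0,"az": 0,"claw": 30}
    - {"dx": -0.01,"dy": 0,"dz": 0.75,"ax": 0,"ay": 0,"az": 0,"claw": 30}
    - {"dx": 0,"dy": 0,"dz": 0.5,"ax": 0,"ay": 0,"az": 0,"claw": 30}
    - {"dx": 0,"dy": 0,"dz": 0.3,"ax": 0,"ay": 0,"az": 0,"claw": 30}
    - {"dx": 0,"dy": 0,"dz": 0,"ax": 0,"ay": 0,"az": 0,"claw": 30}

```text
time_s: 14.4
eef_pos: [0.5627, 0.0767, 0.0671]
ee_rot: [-0.001, 0.879, 0.476, -0.001]
ft_force: [0.0, -0.4, -0.5]
width: 0.35
```

```bash
python3 plan.py u -51.5 79.5 .059 57 ; python3 - <<'E'
from h import *
f=cams.grab_frame("side"); crop(f,220,130,340,270,5,"pics/s9.png")
E
```

```text
t 14.4 tcp [0.5627 0.0767 0.0671] yaw 56.9 w 29.9 q7 0.45 F [ 0.  -0.4 -0.5]
local mm [-51.8  78.9]
-> goal [0.5631 0.0772 0.059 ]
1 {'dx': 0.02, 'dz': 0.2, 'ax': -0.02, 'ay': 0.01, 'az': -0.01}
```

View pics/s9.png

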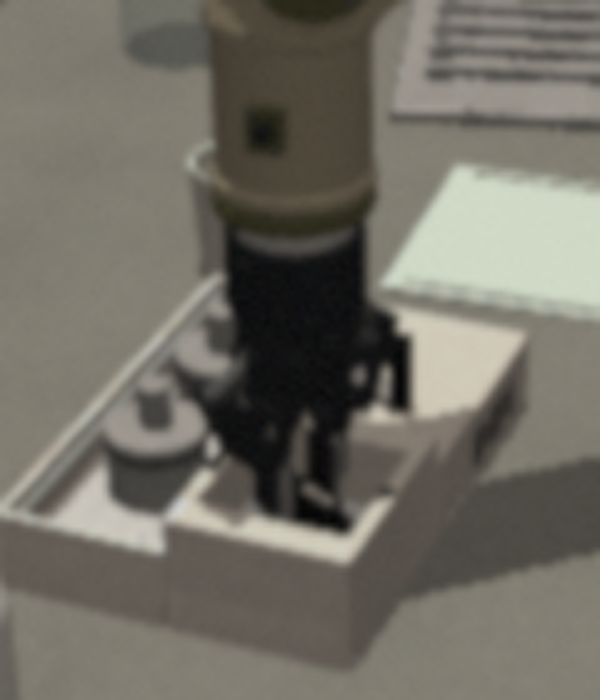

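apply_moves:
  targets:
    - {"dx": 0.02,"dy": 0,"dz": 0.2,"ax": 0,"ay": 0,"az": 0,"claw": 30}
    - {"dx": 0,"dy": 0,"dz": 0,"ax": 0,"ay": 0,"az": 0,"claw": 8}
    - {"dx": 0,"dy": 0,"dz": 0,"ax": 0,"ay": 0,"az": 0,"claw": 8}
    - {"dx": 0,"dy": 0,"dz": 0,"ax": 0,"ay": 0,"az": 0,"claw": 8}
  newtons: 30

```text
time_s: 14.85
eef_pos: [0.5631, 0.0765, 0.0608]
ee_rot: [0.001, 0.879, 0.476, -0.001]
ft_force: [-4.2, -3.7, 1.3]
width: 0.178
```

```bash
python3 plan.py u -51.5 79.5 .059 57 
```

```text
t 14.8 tcp [0.5631 0.0765 0.0608] yaw 56.9 w 15.2 q7 0.44 F [-4.2 -3.7  1.3]
local mm [-51.4  78.8]
-> goal [0.5631 0.0772 0.059 ]
1 {'dx': 0.02, 'dy': -0.01, 'dz': 0.05, 'ay': 0.02, 'az': -0.02}
```

Gripped the bar (15.2 mm opening). Turning clockwise, 157° in total.

apply_moves:
  targets:
    - {"dx": 0,"dy": 0,"dz": 0,"ax": 0,"ay": 0,"az": 0.8,"claw": 8}
    - {"dx": 0,"dy": 0,"dz": 0,"ax": 0,"ay": 0,"az": 0.8,"claw": 8}
    - {"dx": 0,"dy": 0,"dz": 0,"ax": 0,"ay": 0,"az": 0.8,"claw": 8}
    - {"dx": 0,"dy": 0,"dz": 0,"ax": 0,"ay": 0,"az": 0.8,"claw": 8}
    - {"dx": 0,"dy": 0,"dz": 0,"ax": 0,"ay": 0,"az": 0.8,"claw": 8}

```text
time_s: 15.35
eef_pos: [0.5623, 0.0757, 0.0608]
ee_rot: [0.001, 0.977, 0.213, -0.002]
ft_force: [-8.3, -6.6, 6.3]
width: 0.179
```

```bash
python3 plan.py u -51.5 79.5 .060 -100 |head -5; python3 - <<'E'
from h import *
print(np.round(readout.get_state()['joint_positions'],2))
E
```

```text
t 15.3 tcp [0.5623 0.0757 0.0608] yaw 24.6 w 15.3 q7 -0.07 F [-8.3 -6.6  6.3]
local mm [-52.   77.9]
-> goal [0.5631 0.0772 0.06  ]
1 {'az': 0.97}
2 {'az': 0.97}
[ 0.4   0.5  -0.76  1.77  0.39  1.03 -0.07]
```

apply_moves:
  targets:
    - {"dx": -0.03,"dy": 0.01,"dz": 0,"ax": 0,"ay": 0,"az": 0.9,"claw": 8}
    - {"dx": 0,"dy": 0,"dz": 0,"ax": 0,"ay": 0,"az": 0.9,"claw": 8}
    - {"dx": 0,"dy": 0,"dz": 0,"ax": 0,"ay": 0,"az": 0.9,"claw": 8}
    - {"dx": 0,"dy": 0,"dz": 0,"ax": 0,"ay": 0,"az": 0.9,"claw": 8}
    - {"dx": 0,"dy": 0,"dz": 0,"ax": 0,"ay": 0,"az": 0.9,"claw": 8}

```text
time_s: 15.85
eef_pos: [0.5611, 0.0754, 0.0608]
ee_rot: [0.002, 0.995, -0.099, -0.002]
ft_force: [-9.5, -5.0, 6.5]
width: 0.177
```

```bash
python3 plan.py u -51.5 79.5 .060 -100 |head -5; python3 - <<'E'
from h import *
print(np.round(readout.get_state()['joint_positions'],2))
E
```

```text
t 15.8 tcp [0.5611 0.0754 0.0608] yaw -11.4 w 15.1 q7 -0.65 F [-9.5 -5.   6.5]
local mm [-53.2  77.4]
-> goal [0.5631 0.0772 0.06  ]
1 {'az': 0.92}
2 {'az': 0.92}
[ 0.31  0.46 -0.64  1.78  0.32  1.01 -0.65]
```

apply_moves:
  targets:
    - {"dx": -0.03,"dy": 0,"dz": 0,"ax": 0,"ay": 0,"az": 0.9,"claw": 8}
    - {"dx": 0,"dy": 0,"dz": 0,"ax": 0,"ay": 0,"az": 0.9,"claw": 8}
    - {"dx": 0,"dy": 0,"dz": 0,"ax": 0,"ay": 0,"az": 0.9,"claw": 8}
    - {"dx": 0,"dy": 0,"dz": 0,"ax": 0,"ay": 0,"az": 0.9,"claw": 8}
    - {"dx": 0,"dy": 0,"dz": 0,"ax": 0,"ay": 0,"az": 0.9,"claw": 8}

```text
time_s: 16.35
eef_pos: [0.5599, 0.076, 0.0608]
ee_rot: [0.002, 0.916, -0.402, -0.001]
ft_force: [-10.6, -4.5, 5.3]
width: 0.173
```

```bash
python3 plan.py u -51.5 79.5 .060 -100 |head -5; python3 - <<'E'
from h import *
print(np.round(readout.get_state()['joint_positions'],2))
E
```

```text
t 16.4 tcp [0.5599 0.076  0.0608] yaw -47.4 w 14.7 q7 -1.23 F [-10.6  -4.5   5.3]
local mm [-54.4  77.7]
-> goal [0.5631 0.0772 0.06  ]
1 {'dy': -0.01, 'az': 0.94}
2 {'dy': -0.01, 'az': 0.94}
[ 0.22  0.43 -0.52  1.79  0.25  1.   -1.23]
```

apply_moves:
  targets:
    - {"dx": 0,"dy": 0,"dz": 0,"ax": 0,"ay": 0,"az": 0.9,"claw": 8}
    - {"dx": 0,"dy": 0,"dz": 0,"ax": 0,"ay": 0,"az": 0.9,"claw": 8}
    - {"dx": 0,"dy": 0,"dz": 0,"ax": 0,"ay": 0,"az": 0.9,"claw": 8}
    - {"dx": 0,"dy": 0,"dz": 0,"ax": 0,"ay": 0,"az": 0.9,"claw": 8}
    - {"dx": 0,"dy": 0,"dz": 0,"ax": 0,"ay": 0,"az": 0.9,"claw": 8}

```text
time_s: 16.85
eef_pos: [0.5593, 0.0771, 0.0608]
ee_rot: [0.002, 0.747, -0.665, -0.001]
ft_force: [-11.7, -1.7, 7.4]
width: 0.178
```

apply_moves:
  targets:
    - {"dx": 0,"dy": 0,"dz": 0,"ax": 0,"ay": 0,"az": 0.9,"claw": 8}
    - {"dx": 0,"dy": 0,"dz": 0,"ax": 0,"ay": 0,"az": 0.9,"claw": 8}
    - {"dx": 0,"dy": 0,"dz": 0,"ax": 0,"ay": 0,"az": 0.3,"claw": 8}
    - {"dx": 0,"dy": 0,"dz": 0,"ax": 0,"ay": 0,"az": 0,"claw": 8}
    - {"dx": 0,"dy": 0,"dz": 0,"ax": 0,"ay": 0,"az": 0,"claw": 8}

```text
time_s: 17.35
eef_pos: [0.5593, 0.0777, 0.0608]
ee_rot: [-0.002, -0.644, 0.765, 0.001]
ft_force: [-11.7, 0.6, 6.7]
width: 0.18
```

```bash
python3 plan.py u -51.5 79.5 .060 -100 |head -5; python3 - <<'E'
from h import *
print(np.round(readout.get_state()['joint_positions'],2))
f=cams.grab_frame("side"); crop(f,220,130,340,270,5,"pics/s10.png")
E
```

```text
t 17.4 tcp [0.5593 0.0777 0.0608] yaw -99.8 w 15.4 q7 -2.09 F [-11.7   0.6   6.7]
local mm [-55.3  79.3]
-> goal [0.5631 0.0772 0.06  ]
1 {'dx': -0.01, 'dy': -0.1, 'dz': 0.02, 'ax': 0.03, 'ay': -0.01, 'az': 0.02}
[ 0.08  0.4  -0.36  1.79  0.17  0.98 -2.09]
```

View pics/s10.png

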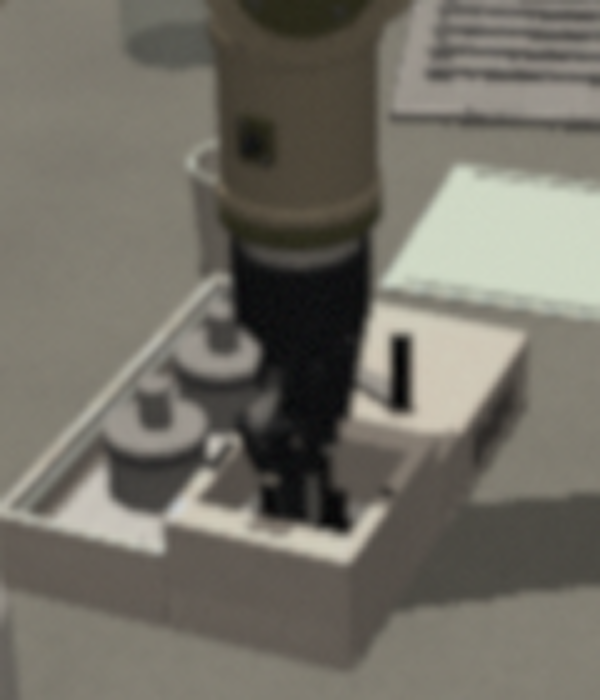

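Cans still upright. Release, lift and check the dial.

apply_moves:
  targets:
    - {"dx": 0,"dy": 0,"dz": 0,"ax": 0,"ay": 0,"az": 0,"claw": 30}
    - {"dx": 0,"dy": 0,"dz": 0,"ax": 0,"ay": 0,"az": 0,"claw": 30}
    - {"dx": 0,"dy": 0,"dz": -0.6,"ax": 0,"ay": 0,"az": 0,"claw": 30}
    - {"dx": 0,"dy": 0,"dz": -0.9,"ax": 0,"ay": 0,"az": 0,"claw": 30}
    - {"dx": 0,"dy": 0,"dz": -0.9,"ax": 0,"ay": 0,"az": 0,"claw": 35}

```text
time_s: 17.9
eef_pos: [0.5615, 0.0772, 0.158]
ee_rot: [0.0, -0.644, 0.765, 0.0]
ft_force: [0.7, -0.4, -0.1]
width: 0.405
```

```bash
python3 plan.py u -70 -29.5 .19 -100 ; python3 - <<'E'
from h import *
f=cams.grab_frame("side"); crop(f,220,130,340,270,5,"pics/s11.png")
E
```

```text
t 17.9 tcp [0.5615 0.0772 0.158 ] yaw -99.9 w 34.6 q7 -2.05 F [ 0.7 -0.4 -0.1]
local mm [-53.1  79.2]
-> goal [ 0.5259 -0.0269  0.19  ]
1 {'dx': 0.68, 'dy': 0.11, 'dz': -0.2}
2 {'dx': 0.68, 'dy': 0.11, 'dz': -0.2}
3 {'dx': 0.68, 'dy': 0.11, 'dz': -0.2}
4 {'dx': 0.68, 'dy': 0.11, 'dz': -0.2}
```

View pics/s11.png

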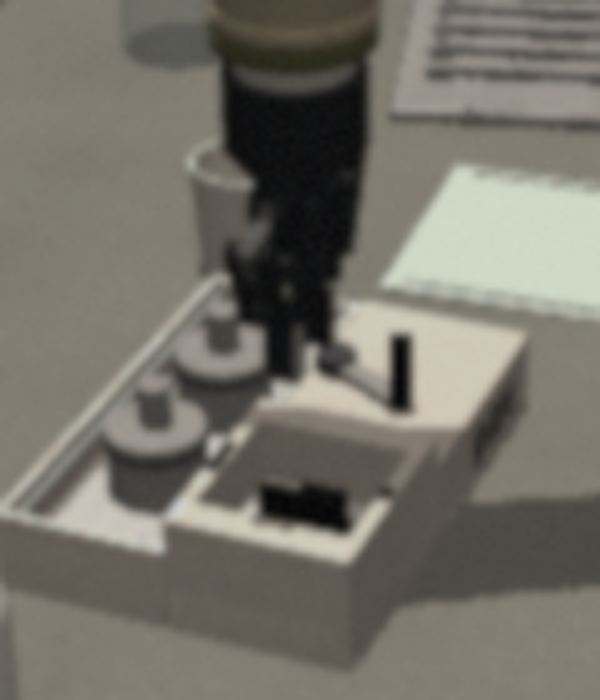

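The bar now lies along the unit's x. I'm moving over the lever, then checking the dial from the top.

apply_moves:
  targets:
    - {"dx": 0.68,"dy": 0.11,"dz": -0.2,"ax": 0,"ay": 0,"az": 0,"claw": 35}
    - {"dx": 0.68,"dy": 0.11,"dz": -0.2,"ax": 0,"ay": 0,"az": 0,"claw": 35}
    - {"dx": 0.68,"dy": 0.11,"dz": 0,"ax": 0,"ay": 0,"az": 0,"claw": 35}
    - {"dx": 0.68,"dy": 0.11,"dz": 0,"ax": 0,"ay": 0,"az": 0,"claw": 35}
    - {"dx": 0,"dy": 0,"dz": 0,"ax": 0,"ay": 0,"az": 0,"claw": 35}

```text
time_s: 18.45
eef_pos: [0.525, -0.0312, 0.173]
ee_rot: [-0.0, -0.642, 0.767, -0.001]
ft_force: [-0.7, -0.4, -0.1]
width: 0.409
```

```bash
python3 plan.py u -70 -29.5 .092 -100 ; python3 - <<'E'
from h import *
f=cams.grab_frame("side"); crop(f,220,120,340,260,5,"pics/s12.png")
f=cams.grab_frame("top"); crop(f,240,145,365,245,6,"pics/t12.png")
E
```

```text
t 18.4 tcp [ 0.525  -0.0312  0.173 ] yaw -100.2 w 34.9 q7 -1.83 F [-0.7 -0.4 -0.1]
local mm [-70.2 -33.9]
-> goal [ 0.5259 -0.0269  0.092 ]
1 {'dx': -0.04, 'dz': 0.68, 'az': -0.01}
2 {'dx': -0.04, 'dz': 0.68, 'az': -0.01}
3 {'dx': -0.04, 'dz': 0.68, 'az': -0.01}
```

View pics/s12.png

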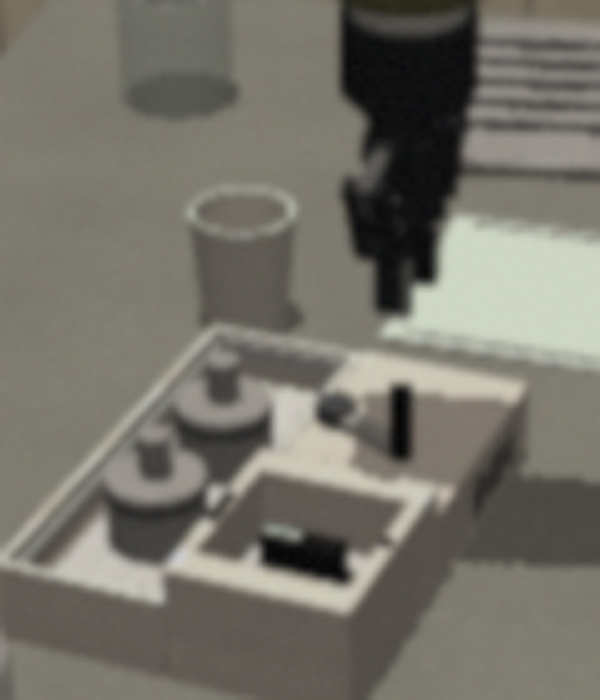

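View pics/t12.png

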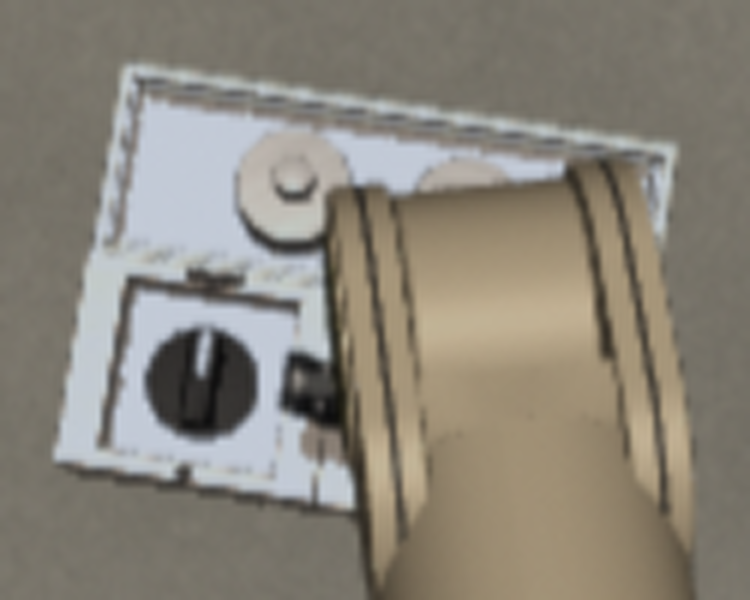

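The white line at (206,350) now points at the bar mark (215,277). A quick numeric check.

```bash
cat > dial.py <<'E'
from h import *
def dial(f):
    g=cv2.cvtColor(np.ascontiguousarray(f),cv2.COLOR_RGB2GRAY).astype(float)
    C=np.array([.6,-.010]);TH=-.1747;R=np.array([[np.cos(TH),-np.sin(TH)],[np.sin(TH),np.cos(TH)]])
    P=lambda l,z:proj('top',[*(C+R@np.array(l)),z])
    c=P((-.0515,.0795),.067)
    yy,xx=np.mgrid[0:420,0:560]; m=(np.hypot(xx-c[0],yy-c[1])<8.5)
    w=np.where(m,np.clip(g-75,0,None),0); 
    u=(w*xx).sum()/w.sum();v=(w*yy).sum()/w.sum()
    cov=np.cov(np.array([xx[m],yy[m]]),aweights=w[m]);ev,V=np.linalg.eigh(cov)
    a=V[:,1]; X0=ray('top',u-4*a[0],v-4*a[1],.067)[:2];X1=ray('top',u+4*a[0],v+4*a[1],.067)[:2]
    l=R.T@(ray('top',u,v,.067)[:2]-C)-[-.0515,.0795]
    d=R.T@(X1-X0); 
    print('centroid local mm',l*1e3,'angle by centroid',np.arctan2(l[1],-l[0]),'line dir (mod pi)',np.arctan2(d[1],-d[0])%np.pi)
if __name__=='__main__':
    dial(cv2.imread('pics/top0.png')[:,:,::-1])
    dial(cams.grab_frame('top'))
E
python3 dial.py
```

```text
centroid local mm [-1.39024271  5.81082991] angle by centroid 1.3359603505551219 line dir (mod pi) 0.04322514319876493
centroid local mm [15.83213237  2.47244187] angle by centroid 2.9866778436640917 line dir (mod pi) 2.9141273423627005
```

```bash
sed -i 's/<8.5/<RAD/; s/def dial(f)/def dial(f,RAD=7.5)/' dial.py; sed -i '/__main__/,$d' dial.py; python3 - <<'E'
from dial import *
f=cams.grab_frame('top')
for r in (6.5,7,7.5,8):
    dial(cv2.imread('pics/top0.png')[:,:,::-1],r); dial(f,r)
g=cv2.cvtColor(f,cv2.COLOR_RGB2GRAY);print(g[196:222,262:286])
E
```

```text
centroid local mm [-9.67205193  4.82828817] angle by centroid 0.4630073912382002 line dir (mod pi) 0.4167386676526432
centroid local mm [11.29552623  0.75735515] angle by centroid 3.074643733826725 line dir (mod pi) 3.1001710914487495
centroid local mm [-10.23821161   4.92625014] angle by centroid 0.4484648885890724 line dir (mod pi) 0.37111295972119096
centroid local mm [11.42658664  0.70246324] angle by centroid 3.080193714407405 line dir (mod pi) 3.117196197111098
centroid local mm [-11.00635455   5.30172949] angle by centroid 0.448898400302252 line dir (mod pi) 0.39194802590257927
centroid local mm [12.5980535   0.72417633] angle by centroid 3.084172650465088 line dir (mod pi) 3.120225076199859
centroid local mm [-10.80294446   5.79141684] angle by centroid 0.49210583355139736 line dir (mod pi) 0.14606461998868894
centroid local mm [12.77119975  0.98496674] angle by centroid 3.0646209673320515 line dir (mod pi) 3.06204281704848
[[190 200 201 200 201 200 201 201 201 201 201 200 196 196 195 195 194 193
  184 171 147 136 130 127]
 [194 200 201 201 201 200 201 201 201 201 199 200 199
[... 1772 characters left out ...]
01 201 195 140  93  66  54  28  21  24  26  16  26  50  54  55  80
  130 190 200 201 200 199]
 [201 201 201 201 192 162 124  73  48  35  33  33  34  39  56  67  79 140
  190 200 200 201 201 197]
 [201 201 201 201 200 197 188 133 112  95  77  75  75  79 112 127 145 191
  200 200 201 201 201 197]
 [200 201 201 201 201 200 200 195 191 163 140 137 136 143 189 194 196 200
  201 201 201 201 200 198]
 [190 199 200 200 200 200 200 201 200 197 195 196 195 196 201 201 201 201
  201 201 201 201 201 198]
 [176 197 197 193 188 194 191 199 199 200 200 200 200 201 201 201 201 201
  201 201 201 201 201 199]
 [197 197 192 179 172 184 175 194 184 187 190 195 191 200 200 200 199 200
  200 200 200 201 199 190]]
```

The dial reads about 3.10 rad (tolerance 2.94–3.34). Descending around the lever post.

apply_moves:
  targets:
    - {"dx": -0.1,"dy": 0,"dz": 0.4,"ax": 0,"ay": 0,"az": 0,"claw": 35}
    - {"dx": 0,"dy": 0,"dz": 0.5,"ax": 0,"ay": 0,"az": 0,"claw": 35}
    - {"dx": 0,"dy": 0,"dz": 0,"ax": 0,"ay": 0,"az": 0,"claw": 35}

```text
time_s: 18.95
eef_pos: [0.525, -0.0218, 0.1344]
ee_rot: [-0.001, -0.644, 0.765, 0.001]
ft_force: [0.1, 0.0, -0.2]
width: 0.416
```

```bash
python3 plan.py u -70 -29.5 .092 -100 ; python3 - <<'E'
from h import *
f=cams.grab_frame("side"); crop(f,220,120,340,260,5,"pics/s13.png")
E
```

```text
t 18.9 tcp [ 0.525  -0.0218  0.1344] yaw -99.8 w 35.5 q7 -1.85 F [ 0.1  0.  -0.2]
local mm [-71.9 -24.6]
-> goal [ 0.5259 -0.0269  0.092 ]
1 {'dx': 0.06, 'dy': -0.03, 'dz': 0.53, 'ax': 0.01, 'az': 0.01}
2 {'dx': 0.06, 'dy': -0.02, 'dz': 0.53, 'ax': 0.01, 'az': 0.01}
```

View pics/s13.png

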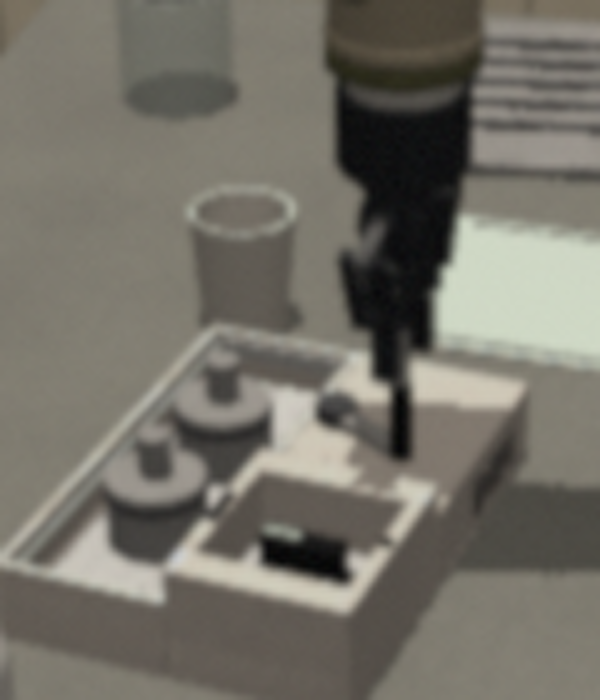

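apply_moves:
  targets:
    - {"dx": 0.1,"dy": -0.03,"dz": 0,"ax": 0,"ay": 0,"az": 0,"claw": 40}
    - {"dx": 0,"dy": 0,"dz": 0,"ax": 0,"ay": 0,"az": 0,"claw": 40}
    - {"dx": 0,"dy": 0,"dz": 0,"ax": 0,"ay": 0,"az": 0,"claw": 40}

```text
time_s: 19.3
eef_pos: [0.5272, -0.0273, 0.1375]
ee_rot: [0.0, -0.643, 0.765, -0.001]
ft_force: [0.1, -0.2, 0.1]
width: 0.465
```

```bash
python3 plan.py u -70 -29.5 .092 -100
```

```text
t 19.3 tcp [ 0.5272 -0.0273  0.1375] yaw -99.9 w 39.7 q7 -1.84 F [ 0.1 -0.2  0.1]
local mm [-68.7 -29.7]
-> goal [ 0.5259 -0.0269  0.092 ]
1 {'dy': 0.02, 'dz': 0.57, 'az': 0.01}
2 {'dy': 0.02, 'dz': 0.57, 'az': 0.01}
```

apply_moves:
  targets:
    - {"dx": 0,"dy": 0.02,"dz": 0.57,"ax": 0,"ay": 0,"az": 0,"claw": 40}
    - {"dx": 0,"dy": 0.02,"dz": 0.57,"ax": 0,"ay": 0,"az": 0,"claw": 40}
    - {"dx": 0,"dy": 0,"dz": 0,"ax": 0,"ay": 0,"az": 0,"claw": 40}

```text
time_s: 19.6
eef_pos: [0.5234, -0.0269, 0.089]
ee_rot: [-0.002, -0.644, 0.765, 0.001]
ft_force: [-0.4, -0.7, -0.4]
width: 0.47
```

apply_moves:
  targets:
    - {"dx": 0.3,"dy": 0,"dz": 0,"ax": 0,"ay": 0,"az": 0,"claw": 40}
    - {"dx": 0.3,"dy": 0,"dz": 0,"ax": 0,"ay": 0,"az": 0,"claw": 40}
    - {"dx": 0.3,"dy": 0,"dz": 0,"ax": 0,"ay": 0,"az": 0,"claw": 40}
    - {"dx": 0.3,"dy": 0,"dz": 0,"ax": 0,"ay": 0,"az": 0,"claw": 40}

```text
time_s: 20.0
eef_pos: [0.5166, -0.0745, 0.0922]
ee_rot: [0.0, -0.644, 0.765, 0.0]
ft_force: [-2.6, 6.1, 0.1]
width: 0.468
```

```bash
python3 plan.py u -70 -102.5 .092 -100;  python3 - <<'E'
from h import *
f=cams.grab_frame("side"); crop(f,220,120,360,260,5,"pics/s14.png")
E
```

```text
t 20.0 tcp [ 0.5166 -0.0745  0.0922] yaw -99.9 w 40.0 q7 -1.76 F [-2.6  6.1  0.1]
local mm [-70.9 -78. ]
-> goal [ 0.5132 -0.0988  0.092 ]
1 {'dx': 0.61, 'dy': -0.02, 'ay': 0.01, 'az': 0.02}
```

View pics/s14.png

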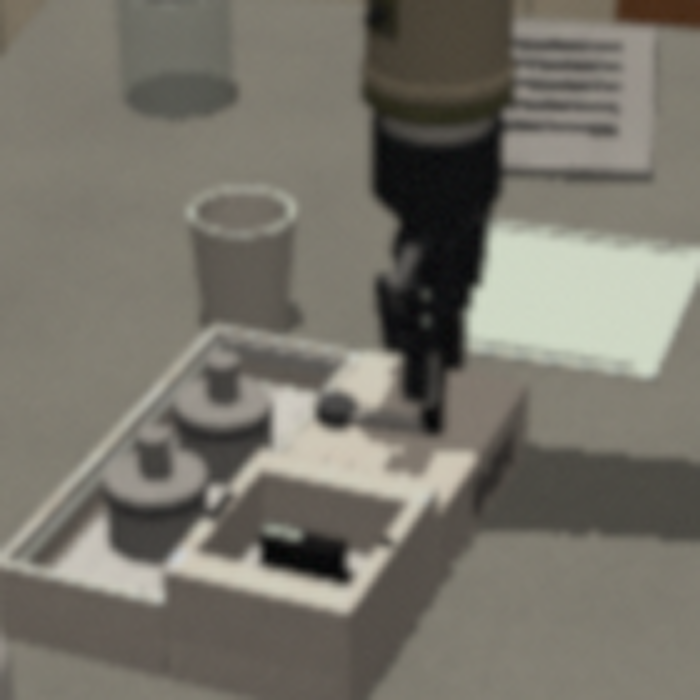

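The lever is moving with the finger at about 6 N of spring force. I'm pushing on to the stop.

apply_moves:
  targets:
    - {"dx": 0.3,"dy": 0,"dz": 0,"ax": 0,"ay": 0,"az": 0,"claw": 40}
    - {"dx": 0.3,"dy": 0,"dz": 0,"ax": 0,"ay": 0,"az": 0,"claw": 40}
    - {"dx": 0.1,"dy": 0,"dz": 0,"ax": 0,"ay": 0,"az": 0,"claw": 40}
    - {"dx": 0,"dy": 0,"dz": 0,"ax": 0,"ay": 0,"az": 0,"claw": 40}

```text
time_s: 20.45
eef_pos: [0.5145, -0.0986, 0.0927]
ee_rot: [0.003, -0.644, 0.765, -0.0]
ft_force: [7.4, 14.9, -2.8]
width: 0.468
```

```bash
python3 plan.py u -70 -102.5 .092 -100;  python3 - <<'E'
from h import *
f=cams.grab_frame("side"); crop(f,220,120,360,260,5,"pics/s15.png")
E
```

```text
t 20.4 tcp [ 0.5145 -0.0986  0.0927] yaw -99.7 w 40.0 q7 -1.70 F [ 7.4 14.9 -2.8]
local mm [ -68.8 -102.1]
-> goal [ 0.5132 -0.0988  0.092 ]
1 {'dx': 0.01, 'dy': 0.03, 'dz': 0.02, 'ax': -0.03, 'ay': 0.03, 'az': 0.03}
```

View pics/s15.png

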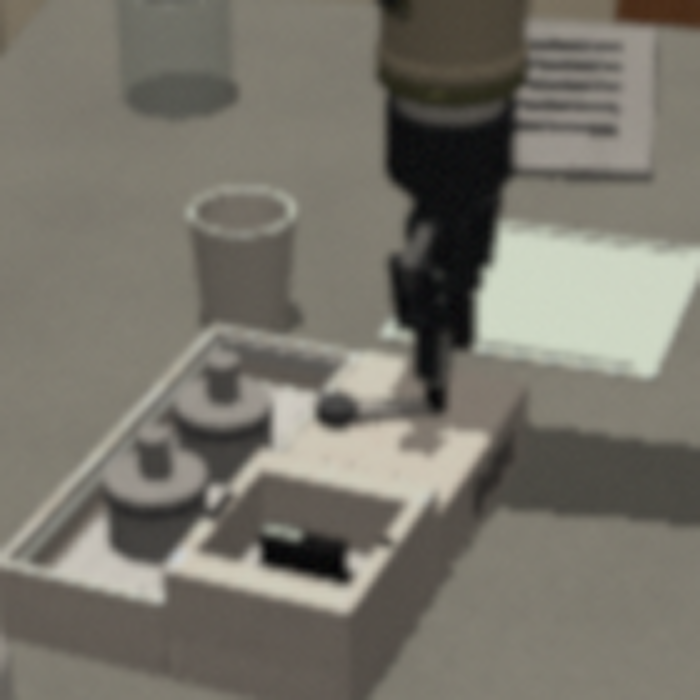

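The force is 16 N, well above the 6 N spring force, and the post is at y≈−89 mm (stop expected at −88). One small extra push confirms the stop, then I go back.

apply_moves:
  targets:
    - {"dx": 0.08,"dy": 0,"dz": 0,"ax": 0,"ay": 0,"az": 0,"claw": 40}
    - {"dx": 0,"dy": 0,"dz": 0,"ax": 0,"ay": 0,"az": 0,"claw": 40}

```text
time_s: 20.7
eef_pos: [0.5145, -0.099, 0.0926]
ee_rot: [0.004, -0.645, 0.764, 0.001]
ft_force: [9.7, 23.6, -5.5]
width: 0.475
```

```bash
python3 plan.py u -70 -29.5 .092 -100 | head -3
```

```text
t 20.7 tcp [ 0.5145 -0.099   0.0926] yaw -99.6 w 40.5 q7 -1.69 F [ 9.7 23.6 -5.5]
local mm [ -68.7 -102.5]
-> goal [ 0.5259 -0.0269  0.092 ]
```

It is at the hard stop: no further motion, and the force rose to 25 N. I'm letting the lever return with the finger.

apply_moves:
  targets:
    - {"dx": -0.4,"dy": 0,"dz": 0,"ax": 0,"ay": 0,"az": 0,"claw": 40}
    - {"dx": -0.4,"dy": 0,"dz": 0,"ax": 0,"ay": 0,"az": 0,"claw": 40}
    - {"dx": -0.4,"dy": 0,"dz": 0,"ax": 0,"ay": 0,"az": 0,"claw": 40}
    - {"dx": -0.4,"dy": 0,"dz": 0,"ax": 0,"ay": 0,"az": 0,"claw": 40}
    - {"dx": -0.4,"dy": 0,"dz": 0,"ax": 0,"ay": 0,"az": 0,"claw": 40}

```text
time_s: 21.2
eef_pos: [0.5262, -0.0265, 0.0925]
ee_rot: [0.001, -0.643, 0.766, -0.001]
ft_force: [-0.5, 0.2, -0.1]
width: 0.471
```

apply_moves:
  targets:
    - {"dx": 0,"dy": 0,"dz": 0,"ax": 0,"ay": 0,"az": 0,"claw": 40}
    - {"dx": 0,"dy": 0,"dz": 0,"ax": 0,"ay": 0,"az": 0,"claw": 40}
    - {"dx": 0,"dy": 0,"dz": 0,"ax": 0,"ay": 0,"az": 0,"claw": 40}

```text
time_s: 21.5
eef_pos: [0.5253, -0.0277, 0.0915]
ee_rot: [-0.0, -0.643, 0.766, -0.0]
ft_force: [-0.2, -0.1, -0.4]
width: 0.471
```

```bash
python3 plan.py u -70 -29.5 .165 -100; python3 - <<'E'
from h import *
f=cams.grab_frame("side"); crop(f,220,120,360,260,5,"pics/s16.png")
E
```

```text
t 21.5 tcp [ 0.5253 -0.0277  0.0915] yaw -100.0 w 40.2 q7 -1.86 F [-0.2 -0.1 -0.4]
local mm [-70.5 -30.4]
-> goal [ 0.5259 -0.0269  0.165 ]
1 {'dx': -0.01, 'dy': -0.01, 'dz': -0.92}
2 {'dx': -0.01, 'dy': -0.01, 'dz': -0.92}
```

View pics/s16.png

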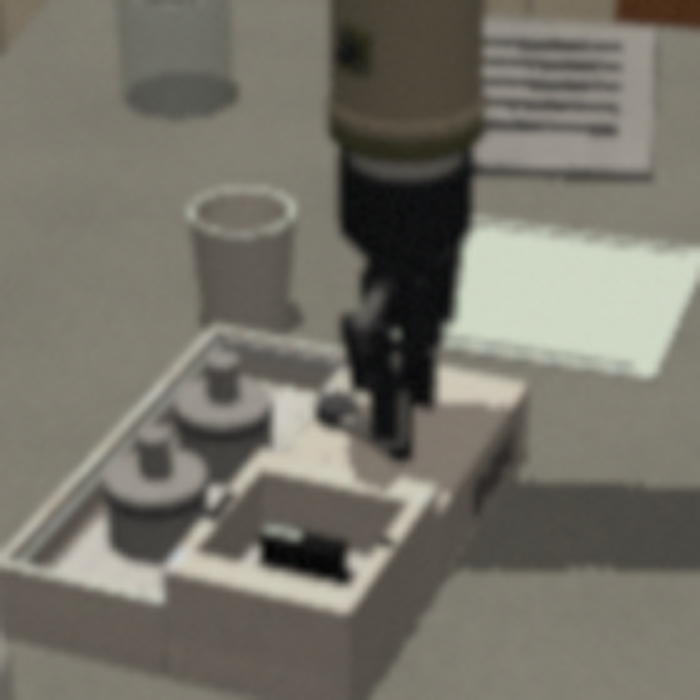

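The lever sprang back with no force left. I'm lifting and going to the dial.

apply_moves:
  targets:
    - {"dx": 0,"dy": 0,"dz": -0.92,"ax": 0,"ay": 0,"az": 0,"claw": 40}
    - {"dx": 0,"dy": 0,"dz": -0.92,"ax": 0,"ay": 0,"az": 0,"claw": 40}
    - {"dx": 0,"dy": 0,"dz": -0.3,"ax": 0,"ay": 0,"az": 0,"claw": 40}
    - {"dx": 0,"dy": 0,"dz": 0,"ax": 0,"ay": 0,"az": 0,"claw": 40}

```text
time_s: 21.95
eef_pos: [0.5263, -0.0268, 0.1787]
ee_rot: [0.001, -0.643, 0.766, -0.001]
ft_force: [-0.4, -0.7, -0.4]
width: 0.469
```

```bash
python3 plan.py u -52 79.5 .16 -97
```

```text
t 21.9 tcp [ 0.5263 -0.0268  0.1787] yaw -99.9 w 40.1 q7 -1.83 F [-0.4 -0.7 -0.4]
local mm [-69.6 -29.4]
-> goal [0.5626 0.0773 0.16  ]
1 {'dx': -0.91, 'dy': -0.15, 'dz': 0.16, 'ax': -0.01, 'az': -0.12}
2 {'dx': -0.9, 'dy': -0.16, 'dz': 0.16, 'ax': -0.01, 'az': -0.12}
3 {'dx': -0.9, 'dy': -0.18, 'dz': 0.16, 'ax': -0.01, 'az': -0.12}
```

apply_moves:
  targets:
    - {"dx": -0.91,"dy": -0.15,"dz": 0.1,"ax": 0,"ay": 0,"az": -0.12,"claw": 35}
    - {"dx": -0.9,"dy": -0.16,"dz": 0.1,"ax": 0,"ay": 0,"az": -0.12,"claw": 32}
    - {"dx": -0.9,"dy": -0.18,"dz": 0.1,"ax": 0,"ay": 0,"az": -0.12,"claw": 30}
    - {"dx": 0,"dy": 0,"dz": 0,"ax": 0,"ay": 0,"az": 0,"claw": 30}
    - {"dx": 0,"dy": 0,"dz": 0,"ax": 0,"ay": 0,"az": 0,"claw": 30}

```text
time_s: 22.45
eef_pos: [0.5606, 0.0782, 0.1628]
ee_rot: [-0.001, -0.663, 0.749, 0.001]
ft_force: [0.3, -0.2, -0.0]
width: 0.354
```

```bash
python3 plan.py u -52 79.5 .061 -97
```

```text
t 22.4 tcp [0.5606 0.0782 0.1628] yaw -96.9 w 30.2 q7 -2.00 F [ 0.3 -0.2 -0. ]
local mm [-54.1  80. ]
-> goal [0.5626 0.0773 0.061 ]
1 {'dy': -0.02, 'dz': 0.85, 'ax': 0.01}
2 {'dy': -0.02, 'dz': 0.85, 'ax': 0.01}
3 {'dy': -0.02, 'dz': 0.85, 'ax': 0.01}
```

apply_moves:
  targets:
    - {"dx": 0,"dy": -0.02,"dz": 0.85,"ax": 0,"ay": 0,"az": 0,"claw": 30}
    - {"dx": 0,"dy": -0.02,"dz": 0.85,"ax": 0,"ay": 0,"az": 0,"claw": 30}
    - {"dx": 0,"dy": 0,"dz": 0.5,"ax": 0,"ay": 0,"az": 0,"claw": 30}
    - {"dx": 0,"dy": 0,"dz": 0.3,"ax": 0,"ay": 0,"az": 0,"claw": 30}
    - {"dx": 0,"dy": 0,"dz": 0,"ax": 0,"ay": 0,"az": 0,"claw": 30}

```text
time_s: 22.95
eef_pos: [0.5618, 0.0763, 0.063]
ee_rot: [-0.001, -0.662, 0.749, 0.001]
ft_force: [0.4, -0.6, 0.8]
width: 0.353
```

apply_moves:
  targets:
    - {"dx": 0,"dy": 0,"dz": 0,"ax": 0,"ay": 0,"az": 0,"claw": 8}
    - {"dx": 0,"dy": 0,"dz": 0,"ax": 0,"ay": 0,"az": 0,"claw": 8}
    - {"dx": 0,"dy": 0,"dz": 0,"ax": 0,"ay": 0,"az": 0,"claw": 8}

```text
time_s: 23.25
eef_pos: [0.5635, 0.0772, 0.0655]
ee_rot: [0.0, -0.662, 0.749, -0.001]
ft_force: [-0.6, -3.7, 0.4]
width: 0.177
```

```bash
python3 plan.py u -52 79.5 .061 -97
```

```text
t 23.2 tcp [0.5635 0.0772 0.0655] yaw -97.0 w 15.1 q7 -2.04 F [-0.6 -3.7  0.4]
local mm [-51.1  79.5]
-> goal [0.5626 0.0773 0.061 ]
1 {'dy': 0.02, 'dz': 0.11, 'ax': -0.01}
```

Bar gripped again (15.1 mm). Turning counter-clockwise, about 176°.

apply_moves:
  targets:
    - {"dx": 0,"dy": 0,"dz": 0.05,"ax": 0,"ay": 0,"az": -0.9,"claw": 8}
    - {"dx": 0,"dy": 0,"dz": 0,"ax": 0,"ay": 0,"az": -0.9,"claw": 8}
    - {"dx": 0,"dy": 0,"dz": 0,"ax": 0,"ay": 0,"az": -0.9,"claw": 8}
    - {"dx": 0,"dy": 0,"dz": 0,"ax": 0,"ay": 0,"az": -0.9,"claw": 8}
    - {"dx": 0,"dy": 0,"dz": 0,"ax": 0,"ay": 0,"az": -0.9,"claw": 8}

```text
time_s: 23.75
eef_pos: [0.5634, 0.0786, 0.0653]
ee_rot: [-0.0, 0.863, -0.505, 0.001]
ft_force: [-10.6, 0.0, 18.4]
width: 0.176
```

apply_moves:
  targets:
    - {"dx": 0,"dy": 0,"dz": 0,"ax": 0,"ay": 0,"az": -0.9,"claw": 8}
    - {"dx": 0,"dy": 0,"dz": 0,"ax": 0,"ay": 0,"az": -0.9,"claw": 8}
    - {"dx": 0,"dy": 0,"dz": 0,"ax": 0,"ay": 0,"az": -0.9,"claw": 8}
    - {"dx": 0,"dy": 0,"dz": 0,"ax": 0,"ay": 0,"az": -0.9,"claw": 8}
    - {"dx": 0,"dy": 0,"dz": 0,"ax": 0,"ay": 0,"az": -0.9,"claw": 8}

```text
time_s: 24.25
eef_pos: [0.5624, 0.0795, 0.0653]
ee_rot: [-0.0, 0.977, -0.213, -0.0]
ft_force: [-14.4, 1.2, 23.8]
width: 0.177
```

apply_moves:
  targets:
    - {"dx": 0,"dy": 0,"dz": 0,"ax": 0,"ay": 0,"az": -0.9,"claw": 8}
    - {"dx": 0,"dy": 0,"dz": 0,"ax": 0,"ay": 0,"az": -0.9,"claw": 8}
    - {"dx": 0,"dy": 0,"dz": 0,"ax": 0,"ay": 0,"az": -0.9,"claw": 8}
    - {"dx": 0,"dy": 0,"dz": 0,"ax": 0,"ay": 0,"az": -0.9,"claw": 8}
    - {"dx": 0,"dy": 0,"dz": 0,"ax": 0,"ay": 0,"az": -0.9,"claw": 8}

```text
time_s: 24.75
eef_pos: [0.5612, 0.0797, 0.0653]
ee_rot: [0.0, 0.995, 0.099, -0.002]
ft_force: [-22.2, 1.2, 31.1]
width: 0.175
```

```bash
python3 plan.py u -52 79.5 .061 79
```

```text
t 24.8 tcp [0.5612 0.0797 0.0653] yaw 11.4 w 15.0 q7 -0.29 F [-22.2   1.2  31.1]
local mm [-53.8  81.6]
-> goal [0.5626 0.0773 0.061 ]
1 {'dy': 0.01, 'dz': 0.01, 'az': -0.94}
2 {'dy': 0.01, 'dz': 0.01, 'az': -0.94}
3 {'dy': 0.01, 'dz': 0.01, 'az': -0.94}
4 {'dy': 0.01, 'dz': 0.01, 'az': -0.94}
5 {'dy': 0.01, 'dz': 0.01, 'az': -0.94}
1 {'dy': 0.01, 'dz': 0.01, 'az': -0.94}
2 {'dy': 0.01, 'dz': 0.01, 'az': -0.94}
3 {'dy': 0.01, 'dz': 0.01, 'az': -0.94}
4 {'dy': 0.01, 'dz': 0.01, 'az': -0.94}
```

The force while gripped is creeping up (38 N). I'm releasing to relax it, then regripping for the remaining 68°.

apply_moves:
  targets:
    - {"dx": 0,"dy": 0,"dz": -0.05,"ax": 0,"ay": 0,"az": 0,"claw": 28}
    - {"dx": 0,"dy": 0,"dz": 0,"ax": 0,"ay": 0,"az": 0,"claw": 28}
    - {"dx": 0,"dy": 0,"dz": 0,"ax": 0,"ay": 0,"az": 0,"claw": 28}
    - {"dx": 0,"dy": 0,"dz": 0,"ax": 0,"ay": 0,"az": 0,"claw": 28}

```text
time_s: 25.15
eef_pos: [0.5632, 0.0776, 0.0648]
ee_rot: [0.0, 0.995, 0.095, 0.0]
ft_force: [-0.2, -0.6, 0.9]
width: 0.327
```

```bash
python3 plan.py u -51.5 79.5 .063 11.4;  python3 - <<'E'
from h import *
f=cams.grab_frame("side"); crop(f,220,120,360,260,5,"pics/s17.png")
E
```

```text
t 25.1 tcp [0.5632 0.0776 0.0648] yaw 11.0 w 28.0 q7 -0.29 F [-0.2 -0.6  0.9]
local mm [-51.5  79.9]
-> goal [0.5631 0.0772 0.063 ]
1 {'dy': 0.01, 'dz': 0.04, 'az': -0.06}
```

View pics/s17.png

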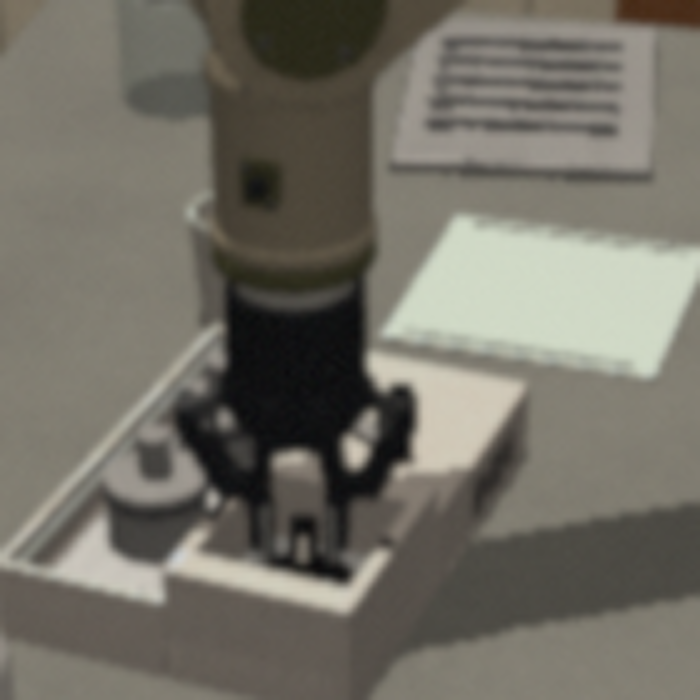

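The white line shows on the bar between the fingers at (302,545). Force is back to zero, so I'm regripping.

apply_moves:
  targets:
    - {"dx": 0,"dy": 0,"dz": 0,"ax": 0,"ay": 0,"az": 0,"claw": 8}
    - {"dx": 0,"dy": 0,"dz": 0,"ax": 0,"ay": 0,"az": 0,"claw": 8}
    - {"dx": 0,"dy": 0,"dz": 0,"ax": 0,"ay": 0,"az": -0.95,"claw": 8}
    - {"dx": 0,"dy": 0,"dz": 0,"ax": 0,"ay": 0,"az": -0.95,"claw": 8}
    - {"dx": 0,"dy": 0,"dz": 0,"ax": 0,"ay": 0,"az": -0.95,"claw": 8}

```text
time_s: 25.7
eef_pos: [0.5614, 0.0776, 0.0648]
ee_rot: [0.0, 0.956, 0.293, -0.002]
ft_force: [-10.2, -2.4, 10.3]
width: 0.177
```

apply_moves:
  targets:
    - {"dx": 0,"dy": 0,"dz": 0,"ax": 0,"ay": 0,"az": -0.95,"claw": 8}
    - {"dx": 0,"dy": 0,"dz": 0,"ax": 0,"ay": 0,"az": -0.95,"claw": 8}
    - {"dx": 0,"dy": 0,"dz": 0,"ax": 0,"ay": 0,"az": -0.95,"claw": 8}
    - {"dx": 0,"dy": 0,"dz": 0,"ax": 0,"ay": 0,"az": -0.95,"claw": 8}

```text
time_s: 26.1
eef_pos: [0.5614, 0.0776, 0.0648]
ee_rot: [-0.0, 0.846, 0.534, -0.002]
ft_force: [-9.9, -2.3, 10.7]
width: 0.182
```

```bash
python3 plan.py u -52 79.5 .061 80
```

```text
t 26.1 tcp [0.5614 0.0776 0.0648] yaw 64.5 w 15.5 q7 0.56 F [-9.9 -2.3 10.7]
local mm [-53.2  79.5]
-> goal [0.5626 0.0773 0.061 ]
1 {'dy': 0.02, 'dz': 0.05, 'ax': -0.01, 'ay': 0.01, 'az': -0.97}
2 {'dy': 0.02, 'dz': 0.05, 'ax': -0.01, 'ay': 0.01, 'az': -0.97}
```

apply_moves:
  targets:
    - {"dx": 0,"dy": 0,"dz": 0,"ax": 0,"ay": 0,"az": -0.9,"claw": 8}
    - {"dx": 0,"dy": 0,"dz": 0,"ax": 0,"ay": 0,"az": -0.9,"claw": 8}
    - {"dx": 0,"dy": 0,"dz": 0,"ax": 0,"ay": 0,"az": 0,"claw": 8}
    - {"dx": 0,"dy": 0,"dz": 0,"ax": 0,"ay": 0,"az": 0,"claw": 8}

```text
time_s: 26.5
eef_pos: [0.5614, 0.0776, 0.0648]
ee_rot: [-0.001, 0.774, 0.633, -0.002]
ft_force: [-10.5, -2.8, 12.0]
width: 0.178
```

```bash
python3 plan.py u -52 79.5 .061 80;  python3 -c "
from h import *;print(readout.get_state()['moment'])"
```

```text
t 26.5 tcp [0.5614 0.0776 0.0648] yaw 78.6 w 15.2 q7 0.79 F [-10.5  -2.8  12. ]
local mm [-53.2  79.5]
-> goal [0.5626 0.0773 0.061 ]
1 {'dy': 0.03, 'dz': 0.09, 'ax': -0.02, 'ay': 0.01, 'az': -0.17}
[-0.46696883  2.43738772  0.08514368]
```

apply_moves:
  targets:
    - {"dx": 0,"dy": 0,"dz": 0,"ax": 0,"ay": 0,"az": 0,"claw": 28}
    - {"dx": 0,"dy": 0,"dz": 0,"ax": 0,"ay": 0,"az": 0,"claw": 28}
    - {"dx": 0,"dy": 0,"dz": -0.7,"ax": 0,"ay": 0,"az": 0,"claw": 28}
    - {"dx": 0,"dy": 0,"dz": -0.9,"ax": 0,"ay": 0,"az": 0,"claw": 28}
    - {"dx": 0,"dy": 0,"dz": -0.9,"ax": 0,"ay": 0,"az": 0,"claw": 40}

```text
time_s: 27.0
eef_pos: [0.5629, 0.0779, 0.1657]
ee_rot: [-0.0, 0.774, 0.633, -0.0]
ft_force: [0.8, -0.4, -0.2]
width: 0.46
```

```bash
python3 plan.py u 53 -42 .18 80
```

```text
t 27.0 tcp [0.5629 0.0779 0.1657] yaw 78.6 w 39.3 q7 0.87 F [ 0.8 -0.4 -0.2]
local mm [-51.8  80.1]
-> goal [ 0.6449 -0.0606  0.18  ]
1 {'dx': -0.6, 'dy': 0.54, 'dz': -0.07, 'az': -0.03}
2 {'dx': -0.6, 'dy': 0.54, 'dz': -0.07, 'az': -0.03}
3 {'dx': -0.6, 'dy': 0.53, 'dz': -0.07, 'az': -0.03}
4 {'dx': -0.61, 'dy': 0.53, 'dz': -0.07, 'az': -0.03}
5 {'dx': -0.61, 'dy': 0.53, 'dz': -0.07, 'az': -0.03}
```

apply_moves:
  targets:
    - {"dx": -0.6,"dy": 0.54,"dz": -0.07,"ax": 0,"ay": 0,"az": 0,"claw": 45}
    - {"dx": -0.6,"dy": 0.54,"dz": -0.07,"ax": 0,"ay": 0,"az": 0,"claw": 45}
    - {"dx": -0.6,"dy": 0.54,"dz": -0.07,"ax": 0,"ay": 0,"az": 0,"claw": 45}
    - {"dx": -0.6,"dy": 0.54,"dz": -0.07,"ax": 0,"ay": 0,"az": 0,"claw": 45}
    - {"dx": -0.6,"dy": 0.54,"dz": -0.07,"ax": 0,"ay": 0,"az": 0,"claw": 45}

```text
time_s: 27.5
eef_pos: [0.6459, -0.0626, 0.1787]
ee_rot: [0.0, 0.774, 0.633, 0.0]
ft_force: [0.9, -0.9, 0.4]
width: 0.528
```

apply_moves:
  targets:
    - {"dx": 0,"dy": 0,"dz": 0,"ax": 0,"ay": 0,"az": 0,"claw": 45}
    - {"dx": 0,"dy": 0,"dz": 0,"ax": 0,"ay": 0,"az": 0,"claw": 45}

```text
time_s: 27.7
eef_pos: [0.6453, -0.0615, 0.1783]
ee_rot: [-0.0, 0.774, 0.633, 0.0]
ft_force: [0.1, 0.8, -0.4]
width: 0.532
```

```bash
python3 plan.py u 53 -42 .085 79; python3 - <<'E'
from dial import *
f=cams.grab_frame("side"); crop(f,200,110,350,260,5,"pics/s18.png")
f=cams.grab_frame("top"); crop(f,230,130,360,240,5,"pics/t18.png")
for r in (6.5,7,7.5): dial(f,r)
E
```

```text
t 27.7 tcp [ 0.6453 -0.0615  0.1783] yaw 78.5 w 45.4 q7 1.09 F [ 0.1  0.8 -0.4]
local mm [ 53.6 -42.9]
-> goal [ 0.6449 -0.0606  0.085 ]
1 {'dx': 0.01, 'dz': 0.78, 'az': -0.02}
2 {'dx': 0.01, 'dy': -0.01, 'dz': 0.78, 'az': -0.02}
3 {'dx': 0.01, 'dy': -0.01, 'dz': 0.78, 'az': -0.02}
centroid local mm [-10.86925826   1.03665219] angle by centroid 0.09508707622427663 line dir (mod pi) 0.040508043249346704
centroid local mm [-11.71992003   0.9428666 ] angle by centroid 0.08027702645212002 line dir (mod pi) 0.0013068885028366512
centroid local mm [-12.20635766   1.03990426] angle by centroid 0.0849884402216639 line dir (mod pi) 0.028346075133706235
```

View pics/s18.png

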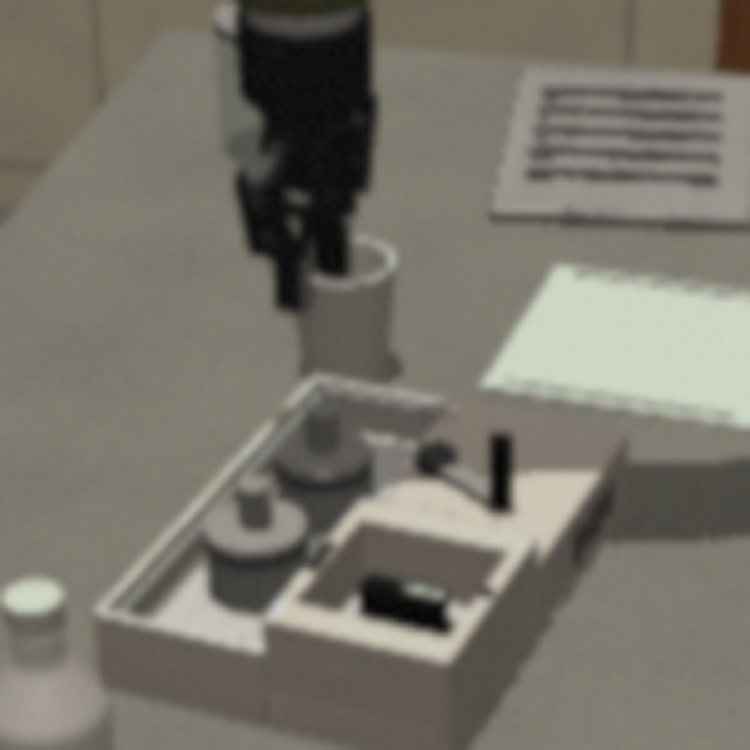

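View pics/t18.png

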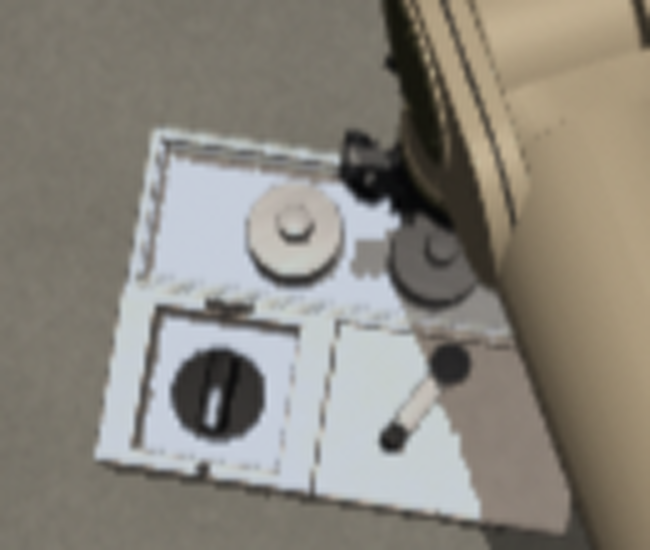

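The dial line points at the zero dot (about 0.02–0.08 rad), the lever is at rest, and both cans are in the chamber. Now can A goes to the mat.

apply_moves:
  targets:
    - {"dx": 0.02,"dy": -0.01,"dz": 0.75,"ax": 0,"ay": 0,"az": 0,"claw": 45}
    - {"dx": 0,"dy": 0,"dz": 0.75,"ax": 0,"ay": 0,"az": 0,"claw": 45}
    - {"dx": 0,"dy": 0,"dz": 0.6,"ax": 0,"ay": 0,"az": 0,"claw": 45}
    - {"dx": 0,"dy": 0,"dz": 0.15,"ax": 0,"ay": 0,"az": 0,"claw": 45}
    - {"dx": 0,"dy": 0,"dz": 0,"ax": 0,"ay": 0,"az": 0,"claw": 45}
  newtons: 40

```text
time_s: 28.3
eef_pos: [0.6444, -0.0594, 0.0885]
ee_rot: [-0.0, 0.773, 0.634, -0.0]
ft_force: [-0.4, -0.2, 0.8]
width: 0.521
```

```bash
python3 plan.py u 53 -42 .085 79; python3 - <<'E'
from dial import *
f=cams.grab_frame("side"); crop(f,200,110,350,260,5,"pics/s19.png")
E
```

```text
t 28.3 tcp [ 0.6444 -0.0594  0.0885] yaw 78.7 w 44.5 q7 1.05 F [-0.4 -0.2  0.8]
local mm [ 52.3 -41. ]
-> goal [ 0.6449 -0.0606  0.085 ]
1 {'dx': -0.03, 'dy': 0.02, 'dz': 0.09, 'ax': -0.01, 'az': -0.04}
```

View pics/s19.png

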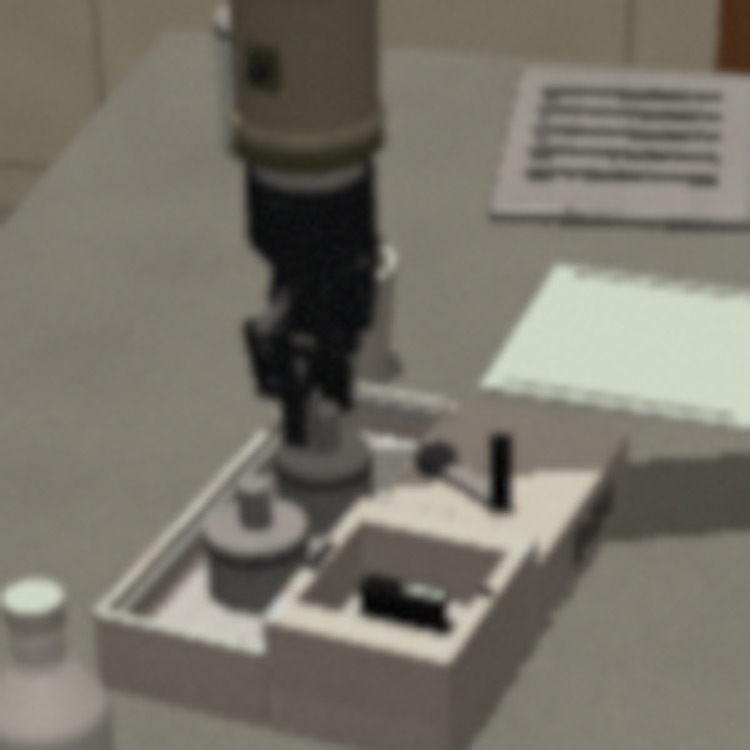

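The jaws straddle can A's knob at (322,430). Grip and lift.

apply_moves:
  targets:
    - {"dx": -0.02,"dy": 0.02,"dz": 0.09,"ax": 0,"ay": 0,"az": 0,"claw": 45}
    - {"dx": 0,"dy": 0,"dz": 0,"ax": 0,"ay": 0,"az": 0,"claw": 10}
    - {"dx": 0,"dy": 0,"dz": 0,"ax": 0,"ay": 0,"az": 0,"claw": 10}
    - {"dx": 0,"dy": 0,"dz": 0,"ax": 0,"ay": 0,"az": 0,"claw": 10}
    - {"dx": 0,"dy": 0,"dz": 0,"ax": 0,"ay": 0,"az": 0,"claw": 10}

```text
time_s: 28.85
eef_pos: [0.646, -0.0615, 0.0858]
ee_rot: [0.001, 0.774, 0.633, 0.0]
ft_force: [-0.9, -1.8, 4.5]
width: 0.214
```

apply_moves:
  targets:
    - {"dx": 0,"dy": 0,"dz": -0.9,"ax": 0,"ay": 0,"az": 0,"claw": 10}
    - {"dx": 0,"dy": 0,"dz": -0.95,"ax": 0,"ay": 0,"az": 0,"claw": 10}
    - {"dx": 0,"dy": 0,"dz": -0.95,"ax": 0,"ay": 0,"az": 0,"claw": 10}
    - {"dx": 0,"dy": 0,"dz": 0,"ax": 0,"ay": 0,"az": 0,"claw": 10}

```text
time_s: 29.25
eef_pos: [0.6476, -0.0604, 0.2025]
ee_rot: [0.002, 0.774, 0.633, 0.003]
ft_force: [-0.4, 0.3, -2.4]
width: 0.215
```

```bash
python3 plan.py .486 -.395 .19 40
```

```text
t 29.2 tcp [ 0.6476 -0.0604  0.2025] yaw 78.6 w 18.3 q7 1.10 F [-0.4  0.3 -2.4]
local mm [ 55.7 -41.4]
-> goal [ 0.486 -0.395  0.19 ]
1 {'dx': -0.9, 'dy': -0.23, 'dz': 0.03, 'az': 0.48}
2 {'dx': -0.91, 'dy': -0.17, 'dz': 0.03, 'az': 0.48}
3 {'dx': -0.92, 'dy': -0.11, 'dz': 0.03, 'az': 0.48}
4 {'dx': -0.93, 'dy': -0.05, 'dz': 0.03, 'az': 0.48}
5 {'dx': -0.93, 'dy': 0.02, 'dz': 0.03, 'az': 0.48}
1 {'dx': -0.93, 'dy': 0.08, 'dz': 0.03, 'az': 0.48}
2 {'dx': -0.92, 'dy': 0.14, 'dz': 0.03, 'az': 0.48}
3 {'dx': -0.91, 'dy': 0.2, 'dz': 0.03, 'az': 0.48}
4 {'dx': -0.89, 'dy': 0.26, 'dz': 0.03, 'az': 0.48}
5 {'dx': -0.87, 'dy': 0.32, 'dz': 0.03, 'az': 0.48}
```

apply_moves:
  targets:
    - {"dx": -0.9,"dy": -0.23,"dz": 0,"ax": 0,"ay": 0,"az": 0.48,"claw": 10}
    - {"dx": -0.91,"dy": -0.17,"dz": 0,"ax": 0,"ay": 0,"az": 0.48,"claw": 10}
    - {"dx": -0.92,"dy": -0.11,"dz": 0,"ax": 0,"ay": 0,"az": 0.48,"claw": 10}
    - {"dx": -0.93,"dy": -0.05,"dz": 0,"ax": 0,"ay": 0,"az": 0.48,"claw": 10}
    - {"dx": -0.93,"dy": 0.02,"dz": 0,"ax": 0,"ay": 0,"az": 0.48,"claw": 10}

```text
time_s: 29.75
eef_pos: [0.5633, -0.2296, 0.1959]
ee_rot: [-0.001, 0.869, 0.494, -0.0]
ft_force: [0.0, 0.3, -2.7]
width: 0.209
```

apply_moves:
  targets:
    - {"dx": -0.93,"dy": 0.08,"dz": 0.1,"ax": 0,"ay": 0,"az": 0.48,"claw": 10}
    - {"dx": -0.92,"dy": 0.14,"dz": 0.1,"ax": 0,"ay": 0,"az": 0.48,"claw": 10}
    - {"dx": -0.91,"dy": 0.2,"dz": 0.1,"ax": 0,"ay": 0,"az": 0.48,"claw": 10}
    - {"dx": -0.89,"dy": 0.26,"dz": 0.1,"ax": 0,"ay": 0,"az": 0.48,"claw": 10}
    - {"dx": -0.87,"dy": 0.32,"dz": 0.1,"ax": 0,"ay": 0,"az": 0.48,"claw": 10}

```text
time_s: 30.25
eef_pos: [0.4824, -0.3969, 0.1758]
ee_rot: [-0.001, 0.94, 0.342, -0.0]
ft_force: [0.1, 0.1, -2.1]
width: 0.214
```

apply_moves:
  targets:
    - {"dx": 0,"dy": 0,"dz": 0,"ax": 0,"ay": 0,"az": 0,"claw": 10}
    - {"dx": 0,"dy": 0,"dz": 0,"ax": 0,"ay": 0,"az": 0,"claw": 10}
    - {"dx": 0,"dy": 0,"dz": 0,"ax": 0,"ay": 0,"az": 0,"claw": 10}

```text
time_s: 30.55
eef_pos: [0.4843, -0.3946, 0.1766]
ee_rot: [-0.001, 0.939, 0.345, 0.0]
ft_force: [-0.1, 0.5, -2.4]
width: 0.214
```

```bash
python3 plan.py .484 -.395 .071 40; python3 - <<'E'
from dial import *
f=cams.grab_frame("side"); crop(f,200,60,390,260,4,"pics/s20.png")
E
```

```text
t 30.6 tcp [ 0.4843 -0.3946  0.1766] yaw 40.3 w 18.2 q7 1.09 F [-0.1  0.5 -2.4]
local mm [ -47.1 -398.8]
-> goal [ 0.484 -0.395  0.071]
1 {'dz': 0.88, 'az': 0.01}
2 {'dz': 0.88, 'az': 0.01}
3 {'dz': 0.88, 'az': 0.01}
```

View pics/s20.png

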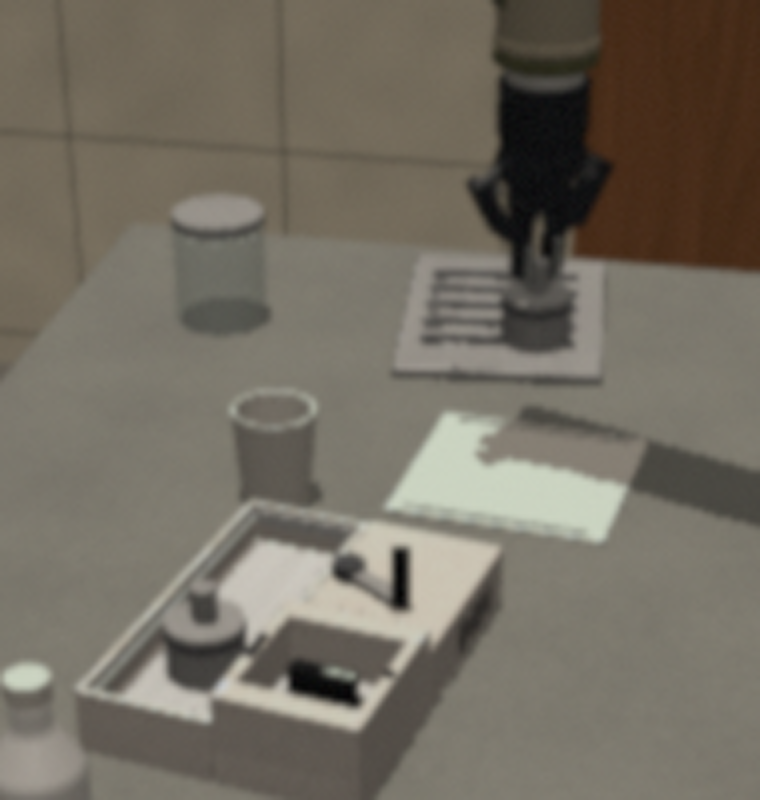

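Can A (537,315) hangs upright above the mat's far half. Lowering.

apply_moves:
  targets:
    - {"dx": 0,"dy": 0,"dz": 0.8,"ax": 0,"ay": 0,"az": 0,"claw": 10}
    - {"dx": 0,"dy": 0,"dz": 0.8,"ax": 0,"ay": 0,"az": 0,"claw": 10}
    - {"dx": 0,"dy": 0,"dz": 0.7,"ax": 0,"ay": 0,"az": 0,"claw": 10}
    - {"dx": 0,"dy": 0,"dz": 0.2,"ax": 0,"ay": 0,"az": 0,"claw": 10}
    - {"dx": 0,"dy": 0,"dz": 0,"ax": 0,"ay": 0,"az": 0,"claw": 10}

```text
time_s: 31.1
eef_pos: [0.4839, -0.3948, 0.0765]
ee_rot: [-0.001, 0.939, 0.344, -0.0]
ft_force: [-0.8, 0.8, -1.9]
width: 0.217
```

apply_moves:
  targets:
    - {"dx": 0,"dy": 0,"dz": 0,"ax": 0,"ay": 0,"az": 0,"claw": 10}
    - {"dx": 0,"dy": 0,"dz": 0,"ax": 0,"ay": 0,"az": 0,"claw": 10}

```text
time_s: 31.3
eef_pos: [0.4849, -0.3963, 0.079]
ee_rot: [0.001, 0.939, 0.344, 0.001]
ft_force: [0.1, -0.5, -2.2]
width: 0.212
```

apply_moves:
  targets:
    - {"dx": 0,"dy": 0,"dz": 0.15,"ax": 0,"ay": 0,"az": 0,"claw": 10}
    - {"dx": 0,"dy": 0,"dz": 0.06,"ax": 0,"ay": 0,"az": 0,"claw": 10}
    - {"dx": 0,"dy": 0,"dz": 0,"ax": 0,"ay": 0,"az": 0,"claw": 10}
    - {"dx": 0,"dy": 0,"dz": 0,"ax": 0,"ay": 0,"az": 0,"claw": 10}

```text
time_s: 31.7
eef_pos: [0.4838, -0.3962, 0.0689]
ee_rot: [0.0, 0.939, 0.344, -0.0]
ft_force: [-1.1, 0.0, -0.2]
width: 0.215
```

Weight is off and the height is as expected (0.069). Release and lift.

apply_moves:
  targets:
    - {"dx": 0,"dy": 0,"dz": 0,"ax": 0,"ay": 0,"az": 0,"claw": 45}
    - {"dx": 0,"dy": 0,"dz": 0,"ax": 0,"ay": 0,"az": 0,"claw": 45}
    - {"dx": 0,"dy": 0,"dz": 0,"ax": 0,"ay": 0,"az": 0,"claw": 45}
    - {"dx": 0,"dy": 0,"dz": -0.8,"ax": 0,"ay": 0,"az": 0,"claw": 45}
    - {"dx": 0,"dy": 0,"dz": -0.9,"ax": 0,"ay": 0,"az": 0,"claw": 45}

```text
time_s: 32.2
eef_pos: [0.4831, -0.3953, 0.1364]
ee_rot: [-0.001, 0.939, 0.344, -0.001]
ft_force: [-0.1, -2.1, 0.6]
width: 0.525
```

apply_moves:
  targets:
    - {"dx": 0,"dy": 0,"dz": -0.8,"ax": 0,"ay": 0,"az": 0,"claw": 45}
    - {"dx": 0,"dy": 0,"dz": 0,"ax": 0,"ay": 0,"az": 0,"claw": 45}

```text
time_s: 32.4
eef_pos: [0.486, -0.3968, 0.1738]
ee_rot: [0.003, 0.939, 0.344, 0.002]
ft_force: [0.7, 0.8, -0.5]
width: 0.524
```

```bash
python3 - <<'E'
from dial import *
f=cams.grab_frame("side"); cv2.imwrite("pics/s21.png",f[:,:,::-1])
f=cams.grab_frame("top"); crop(f,230,130,360,240,5,"pics/t21.png")
E
python3 plan.py u 53 48.5 .18 80
```

```text
t 32.5 tcp [ 0.4841 -0.3961  0.1693] yaw 40.2 w 44.9 q7 1.08 F [-0.  -0.6 -0.9]
local mm [ -47.  -400.4]
-> goal [0.6606 0.0285 0.18  ]
1 {'dx': 0.79, 'dy': -0.4, 'dz': -0.02, 'az': -0.38}
2 {'dx': 0.81, 'dy': -0.36, 'dz': -0.02, 'az': -0.38}
3 {'dx': 0.83, 'dy': -0.32, 'dz': -0.02, 'az': -0.38}
4 {'dx': 0.84, 'dy': -0.27, 'dz': -0.02, 'az': -0.38}
5 {'dx': 0.85, 'dy': -0.23, 'dz': -0.02, 'az': -0.38}
1 {'dx': 0.87, 'dy': -0.18, 'dz': -0.02, 'az': -0.38}
2 {'dx': 0.87, 'dy': -0.14, 'dz': -0.02, 'az': -0.38}
3 {'dx': 0.88, 'dy': -0.09, 'dz': -0.02, 'az': -0.38}
4 {'dx': 0.88, 'dy': -0.04, 'dz': -0.02, 'az': -0.38}
5 {'dx': 0.88, 'dy': 0.01, 'dz': -0.02, 'az': -0.38}
1 {'dx': 0.88, 'dy': 0.05, 'dz': -0.02, 'az': -0.38}
2 {'dx': 0.88, 'dy': 0.1, 'dz': -0.02, 'az': -0.38}
3 {'dx': 0.87, 'dy': 0.15, 'dz': -0.02, 'az': -0.38}
```

View pics/t21.png

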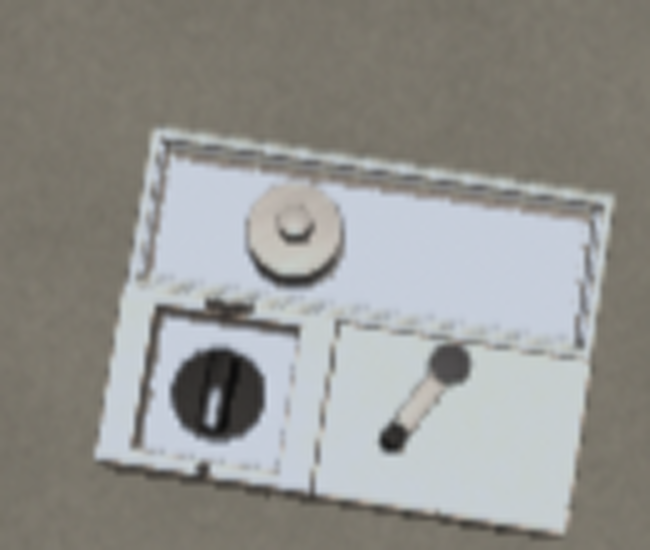

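View pics/s21.png

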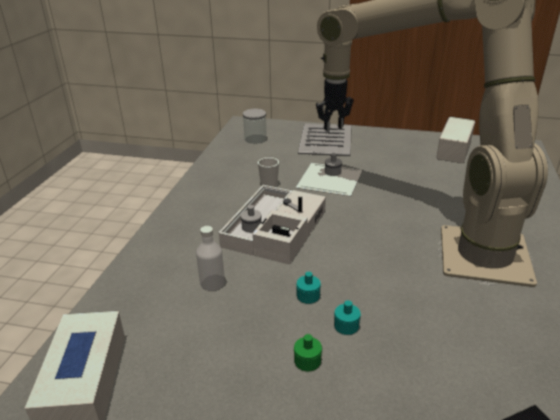

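Can A is on the mat (333,165), can B is unmoved in the chamber, and the lever and dial are at rest. Going back for B.

```bash
python3 - <<'E'
from h import *
C=np.array([.6,-.010]);TH=-.1747;R=np.array([[np.cos(TH),-np.sin(TH)],[np.sin(TH),np.cos(TH)]])
for c,z in(((294,222),.093),((294,233),.065)):
    p=ray('top',230+(c[0]+.5)/5-.5,130+(c[1]+.5)/5-.5,z);print(p,R.T@(p[:2]-C)*1e3)
E
```

```text
[0.66049481 0.0283529  0.093     ] [52.90778536 48.28388734]
[0.65923152 0.02812347 0.065     ] [51.70359311 47.83836956]
```

apply_moves:
  targets:
    - {"dx": 0.79,"dy": -0.4,"dz": -0.05,"ax": 0,"ay": 0,"az": -0.38,"claw": 45}
    - {"dx": 0.81,"dy": -0.36,"dz": -0.05,"ax": 0,"ay": 0,"az": -0.38,"claw": 45}
    - {"dx": 0.83,"dy": -0.32,"dz": -0.05,"ax": 0,"ay": 0,"az": -0.38,"claw": 45}
    - {"dx": 0.84,"dy": -0.27,"dz": -0.05,"ax": 0,"ay": 0,"az": -0.38,"claw": 45}
    - {"dx": 0.85,"dy": -0.23,"dz": -0.05,"ax": 0,"ay": 0,"az": -0.38,"claw": 45}

```text
time_s: 33.0
eef_pos: [0.5521, -0.2307, 0.1774]
ee_rot: [-0.001, 0.885, 0.466, -0.001]
ft_force: [-0.6, -0.4, 0.3]
width: 0.529
```

apply_moves:
  targets:
    - {"dx": 0.87,"dy": -0.18,"dz": -0.02,"ax": 0,"ay": 0,"az": -0.38,"claw": 45}
    - {"dx": 0.87,"dy": -0.14,"dz": -0.02,"ax": 0,"ay": 0,"az": -0.38,"claw": 45}
    - {"dx": 0.88,"dy": -0.09,"dz": -0.02,"ax": 0,"ay": 0,"az": -0.38,"claw": 45}
    - {"dx": 0.88,"dy": -0.04,"dz": -0.02,"ax": 0,"ay": 0,"az": -0.38,"claw": 45}
    - {"dx": 0.88,"dy": 0.01,"dz": -0.02,"ax": 0,"ay": 0,"az": -0.38,"claw": 45}

```text
time_s: 33.5
eef_pos: [0.6204, -0.0681, 0.1814]
ee_rot: [-0.001, 0.815, 0.579, -0.001]
ft_force: [1.1, 0.1, 0.7]
width: 0.528
```

apply_moves:
  targets:
    - {"dx": 0.88,"dy": 0.05,"dz": 0,"ax": 0,"ay": 0,"az": -0.38,"claw": 45}
    - {"dx": 0.88,"dy": 0.1,"dz": 0,"ax": 0,"ay": 0,"az": -0.38,"claw": 45}
    - {"dx": 0.87,"dy": 0.15,"dz": 0,"ax": 0,"ay": 0,"az": -0.38,"claw": 45}
    - {"dx": 0,"dy": 0,"dz": 0,"ax": 0,"ay": 0,"az": 0,"claw": 45}
    - {"dx": 0,"dy": 0,"dz": 0,"ax": 0,"ay": 0,"az": 0,"claw": 45}

```text
time_s: 34.0
eef_pos: [0.6612, 0.0293, 0.1813]
ee_rot: [-0.001, 0.767, 0.642, -0.001]
ft_force: [0.1, -1.1, 0.0]
width: 0.528
```

```bash
python3 plan.py u 53 48.5 .086 80
```

```text
t 34.0 tcp [0.6612 0.0293 0.1813] yaw 79.9 w 45.1 q7 0.97 F [ 0.1 -1.1  0. ]
local mm [53.5 49.3]
-> goal [0.6606 0.0285 0.086 ]
1 {'dx': -0.01, 'dz': 0.79, 'az': -0.01}
2 {'dx': -0.01, 'dz': 0.79, 'az': -0.01}
3 {'dx': -0.01, 'dz': 0.79, 'az': -0.01}
```

Vision puts B at local (52.5,48), which agrees with where I released it.

apply_moves:
  targets:
    - {"dx": -0.02,"dy": 0,"dz": 0.8,"ax": 0,"ay": 0,"az": 0,"claw": 45}
    - {"dx": 0,"dy": 0,"dz": 0.8,"ax": 0,"ay": 0,"az": 0,"claw": 45}
    - {"dx": 0,"dy": 0,"dz": 0.6,"ax": 0,"ay": 0,"az": 0,"claw": 45}
    - {"dx": 0,"dy": 0,"dz": 0.15,"ax": 0,"ay": 0,"az": 0,"claw": 45}
    - {"dx": 0,"dy": 0,"dz": 0,"ax": 0,"ay": 0,"az": 0,"claw": 45}

```text
time_s: 34.5
eef_pos: [0.6611, 0.0258, 0.0879]
ee_rot: [-0.0, 0.768, 0.64, -0.001]
ft_force: [0.6, -0.4, 1.0]
width: 0.524
```

apply_moves:
  targets:
    - {"dx": 0,"dy": 0,"dz": 0.03,"ax": 0,"ay": 0,"az": 0,"claw": 10}
    - {"dx": 0,"dy": 0,"dz": 0,"ax": 0,"ay": 0,"az": 0,"claw": 10}
    - {"dx": 0,"dy": 0,"dz": 0,"ax": 0,"ay": 0,"az": 0,"claw": 10}
    - {"dx": 0,"dy": 0,"dz": 0,"ax": 0,"ay": 0,"az": 0,"claw": 10}

```text
time_s: 34.9
eef_pos: [0.6624, 0.0272, 0.0889]
ee_rot: [0.001, 0.768, 0.641, 0.001]
ft_force: [0.2, 0.9, 6.4]
width: 0.217
```

apply_moves:
  targets:
    - {"dx": 0,"dy": 0,"dz": -0.9,"ax": 0,"ay": 0,"az": 0,"claw": 10}
    - {"dx": 0,"dy": 0,"dz": -0.95,"ax": 0,"ay": 0,"az": 0,"claw": 10}
    - {"dx": 0,"dy": 0,"dz": -0.95,"ax": 0,"ay": 0,"az": 0,"claw": 10}
    - {"dx": 0,"dy": 0,"dz": 0,"ax": 0,"ay": 0,"az": 0,"claw": 10}

```text
time_s: 35.3
eef_pos: [0.6636, 0.0278, 0.2052]
ee_rot: [0.002, 0.768, 0.641, 0.003]
ft_force: [0.4, 1.0, -1.8]
width: 0.214
```

```bash
python3 plan.py .58 -.2 .2 60 .49 -.307 .18 45
```

```text
t 35.3 tcp [0.6636 0.0278 0.2052] yaw 79.7 w 18.3 q7 0.98 F [ 0.4  1.  -1.8]
local mm [56.1 48.3]
-> goal [ 0.58 -0.2   0.2 ]
1 {'dx': -0.85, 'dy': -0.15, 'dz': 0.02, 'ax': 0.01, 'az': 0.35}
2 {'dx': -0.86, 'dy': -0.11, 'dz': 0.02, 'ax': 0.01, 'az': 0.35}
3 {'dx': -0.86, 'dy': -0.06, 'dz': 0.02, 'ax': 0.01, 'az': 0.35}
4 {'dx': -0.87, 'dy': -0.02, 'dz': 0.02, 'ax': 0.01, 'az': 0.35}
5 {'dx': -0.87, 'dy': 0.02, 'dz': 0.02, 'ax': 0.01, 'az': 0.35}
1 {'dx': -0.86, 'dy': 0.06, 'dz': 0.02, 'ax': 0.01, 'az': 0.35}
2 {'dx': -0.86, 'dy': 0.11, 'dz': 0.02, 'ax': 0.01, 'az': 0.35}
-> goal [ 0.49  -0.307  0.18 ]
3 {'dx': -0.86, 'dy': -0.15, 'dz': 0.13, 'az': 0.47}
4 {'dx': -0.87, 'dy': -0.1, 'dz': 0.13, 'az': 0.47}
5 {'dx': -0.87, 'dy': -0.04, 'dz': 0.13, 'az': 0.47}
1 {'dx': -0.87, 'dy': 0.02, 'dz': 0.13, 'az': 0.47}
```

apply_moves:
  targets:
    - {"dx": -0.85,"dy": -0.15,"dz": 0,"ax": 0,"ay": 0,"az": 0.35,"claw": 10}
    - {"dx": -0.86,"dy": -0.11,"dz": 0,"ax": 0,"ay": 0,"az": 0.35,"claw": 10}
    - {"dx": -0.86,"dy": -0.06,"dz": 0,"ax": 0,"ay": 0,"az": 0.35,"claw": 10}
    - {"dx": -0.87,"dy": -0.02,"dz": 0,"ax": 0,"ay": 0,"az": 0.35,"claw": 10}
    - {"dx": -0.87,"dy": 0.02,"dz": 0,"ax": 0,"ay": 0,"az": 0.35,"claw": 10}

```text
time_s: 35.8
eef_pos: [0.6009, -0.1372, 0.1985]
ee_rot: [-0.0, 0.841, 0.542, -0.001]
ft_force: [1.1, -0.5, -2.5]
width: 0.212
```

apply_moves:
  targets:
    - {"dx": -0.86,"dy": 0.06,"dz": 0,"ax": 0,"ay": 0,"az": 0.35,"claw": 10}
    - {"dx": -0.86,"dy": 0.11,"dz": 0,"ax": 0,"ay": 0,"az": 0.35,"claw": 10}
    - {"dx": -0.86,"dy": -0.15,"dz": 0,"ax": 0,"ay": 0,"az": 0.47,"claw": 10}
    - {"dx": -0.87,"dy": -0.1,"dz": 0,"ax": 0,"ay": 0,"az": 0.47,"claw": 10}
    - {"dx": -0.87,"dy": -0.04,"dz": 0,"ax": 0,"ay": 0,"az": 0.47,"claw": 10}

```text
time_s: 36.3
eef_pos: [0.5094, -0.282, 0.1985]
ee_rot: [-0.001, 0.911, 0.412, -0.0]
ft_force: [-0.1, -0.2, -2.5]
width: 0.218
```

apply_moves:
  targets:
    - {"dx": -0.87,"dy": 0.02,"dz": 0,"ax": 0,"ay": 0,"az": 0.47,"claw": 10}
    - {"dx": 0,"dy": 0,"dz": 0,"ax": 0,"ay": 0,"az": 0,"claw": 10}
    - {"dx": 0,"dy": 0,"dz": 0,"ax": 0,"ay": 0,"az": 0,"claw": 10}
    - {"dx": 0,"dy": 0,"dz": 0,"ax": 0,"ay": 0,"az": 0,"claw": 10}

```text
time_s: 36.7
eef_pos: [0.4891, -0.3066, 0.1991]
ee_rot: [-0.0, 0.923, 0.384, 0.0]
ft_force: [0.1, 0.3, -2.5]
width: 0.214
```

```bash
python3 plan.py .49 -.307 .075 45; python3 - <<'E'
from dial import *
f=cams.grab_frame("side"); crop(f,200,60,390,260,4,"pics/s22.png")
E
```

```text
t 36.7 tcp [ 0.4891 -0.3066  0.1991] yaw 45.2 w 18.3 q7 1.06 F [ 0.1  0.3 -2.5]
local mm [ -57.7 -311.4]
-> goal [ 0.49  -0.307  0.075]
1 {'dy': 0.01, 'dz': 0.78, 'az': 0.01}
2 {'dy': 0.01, 'dz': 0.78, 'az': 0.01}
3 {'dy': 0.01, 'dz': 0.78, 'az': 0.01}
4 {'dy': 0.01, 'dz': 0.78, 'az': 0.01}
```

View pics/s22.png

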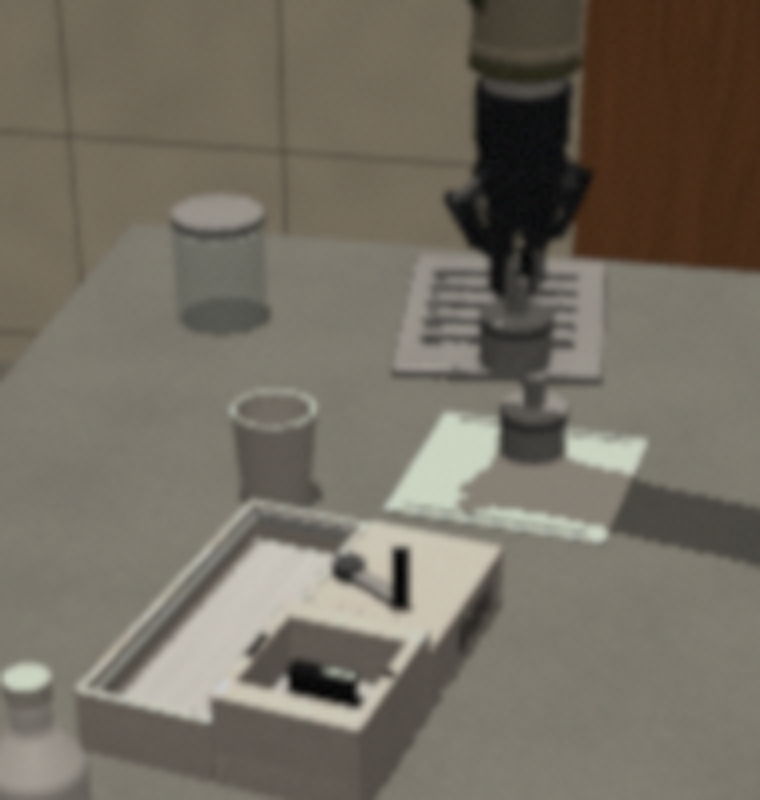

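Can A (533,430) stands on the mat and B hangs over the near half. Lowering B.

apply_moves:
  targets:
    - {"dx": 0,"dy": 0,"dz": 0.85,"ax": 0,"ay": 0,"az": 0,"claw": 10}
    - {"dx": 0,"dy": 0,"dz": 0.85,"ax": 0,"ay": 0,"az": 0,"claw": 10}
    - {"dx": 0,"dy": 0,"dz": 0.8,"ax": 0,"ay": 0,"az": 0,"claw": 10}
    - {"dx": 0,"dy": 0,"dz": 0.4,"ax": 0,"ay": 0,"az": 0,"claw": 10}
    - {"dx": 0,"dy": 0,"dz": 0,"ax": 0,"ay": 0,"az": 0,"claw": 10}

```text
time_s: 37.25
eef_pos: [0.488, -0.3063, 0.0816]
ee_rot: [-0.002, 0.923, 0.384, -0.001]
ft_force: [0.5, 0.5, -2.0]
width: 0.212
```

apply_moves:
  targets:
    - {"dx": 0,"dy": 0,"dz": 0,"ax": 0,"ay": 0,"az": 0,"claw": 10}
    - {"dx": 0,"dy": 0,"dz": 0,"ax": 0,"ay": 0,"az": 0,"claw": 10}

```text
time_s: 37.45
eef_pos: [0.4899, -0.308, 0.0853]
ee_rot: [0.001, 0.924, 0.384, 0.001]
ft_force: [0.2, -0.3, -2.3]
width: 0.212
```

apply_moves:
  targets:
    - {"dx": 0,"dy": 0,"dz": 0.2,"ax": 0,"ay": 0,"az": 0,"claw": 10}
    - {"dx": 0,"dy": 0,"dz": 0.12,"ax": 0,"ay": 0,"az": 0,"claw": 10}
    - {"dx": 0,"dy": 0,"dz": 0,"ax": 0,"ay": 0,"az": 0,"claw": 10}
    - {"dx": 0,"dy": 0,"dz": 0,"ax": 0,"ay": 0,"az": 0,"claw": 10}

```text
time_s: 37.85
eef_pos: [0.4893, -0.3079, 0.0718]
ee_rot: [0.001, 0.924, 0.383, 0.0]
ft_force: [-2.7, 1.3, 8.4]
width: 0.211
```

On the mat. Release, lift and move clear.

apply_moves:
  targets:
    - {"dx": 0,"dy": 0,"dz": 0,"ax": 0,"ay": 0,"az": 0,"claw": 45}
    - {"dx": 0,"dy": 0,"dz": 0,"ax": 0,"ay": 0,"az": 0,"claw": 45}
    - {"dx": 0,"dy": 0,"dz": 0,"ax": 0,"ay": 0,"az": 0,"claw": 45}
    - {"dx": 0,"dy": 0,"dz": -0.8,"ax": 0,"ay": 0,"az": 0,"claw": 45}
    - {"dx": 0,"dy": 0,"dz": -0.9,"ax": 0,"ay": 0,"az": 0,"claw": 45}

```text
time_s: 38.35
eef_pos: [0.4878, -0.3073, 0.1383]
ee_rot: [-0.001, 0.924, 0.383, -0.001]
ft_force: [1.4, -0.1, 0.5]
width: 0.53
```

apply_moves:
  targets:
    - {"dx": 0,"dy": 0,"dz": -0.9,"ax": 0,"ay": 0,"az": 0,"claw": 45}
    - {"dx": 0,"dy": 0,"dz": -0.9,"ax": 0,"ay": 0,"az": 0,"claw": 45}
    - {"dx": 0,"dy": 0,"dz": 0,"ax": 0,"ay": 0,"az": 0,"claw": 45}

```text
time_s: 38.65
eef_pos: [0.4909, -0.3084, 0.2157]
ee_rot: [0.003, 0.924, 0.383, 0.002]
ft_force: [0.2, 0.5, -0.7]
width: 0.528
```

```bash
python3 plan.py .42 .06 .24 45
```

```text
t 38.6 tcp [ 0.4909 -0.3084  0.2157] yaw 45.1 w 45.1 q7 1.07 F [ 0.2  0.5 -0.7]
local mm [ -55.6 -312.9]
-> goal [0.42 0.06 0.24]
1 {'dx': 0.53, 'dy': -0.78, 'dz': -0.07, 'ax': 0.01}
2 {'dx': 0.53, 'dy': -0.78, 'dz': -0.07, 'ax': 0.01}
3 {'dx': 0.53, 'dy': -0.78, 'dz': -0.06, 'ax': 0.01}
4 {'dx': 0.53, 'dy': -0.78, 'dz': -0.06, 'ax': 0.01}
5 {'dx': 0.53, 'dy': -0.78, 'dz': -0.06, 'ax': 0.01}
1 {'dx': 0.53, 'dy': -0.78, 'dz': -0.06, 'ax': 0.01}
2 {'dx': 0.53, 'dy': -0.78, 'dz': -0.06, 'ax': 0.01}
3 {'dx': 0.53, 'dy': -0.78, 'dz': -0.06, 'ax': 0.01}
4 {'dx': 0.53, 'dy': -0.78, 'dz': -0.06, 'ax': 0.01}
5 {'dx': 0.53, 'dy': -0.78, 'dz': -0.06, 'ax': 0.01}
```

apply_moves:
  targets:
    - {"dx": 0.53,"dy": -0.78,"dz": -0.1,"ax": 0,"ay": 0,"az": 0,"claw": 45}
    - {"dx": 0.53,"dy": -0.78,"dz": -0.1,"ax": 0,"ay": 0,"az": 0,"claw": 45}
    - {"dx": 0.53,"dy": -0.78,"dz": -0.1,"ax": 0,"ay": 0,"az": 0,"claw": 45}
    - {"dx": 0.53,"dy": -0.78,"dz": -0.1,"ax": 0,"ay": 0,"az": 0,"claw": 45}
    - {"dx": 0.53,"dy": -0.78,"dz": -0.1,"ax": 0,"ay": 0,"az": 0,"claw": 45}

```text
time_s: 39.15
eef_pos: [0.4525, -0.1211, 0.2302]
ee_rot: [-0.0, 0.924, 0.383, -0.0]
ft_force: [0.2, 0.1, 0.3]
width: 0.531
```

apply_moves:
  targets:
    - {"dx": 0.53,"dy": -0.78,"dz": 0,"ax": 0,"ay": 0,"az": 0,"claw": 45}
    - {"dx": 0.53,"dy": -0.78,"dz": 0,"ax": 0,"ay": 0,"az": 0,"claw": 45}
    - {"dx": 0.53,"dy": -0.78,"dz": 0,"ax": 0,"ay": 0,"az": 0,"claw": 45}
    - {"dx": 0,"dy": 0,"dz": 0,"ax": 0,"ay": 0,"az": 0,"claw": 45}
    - {"dx": 0,"dy": 0,"dz": 0,"ax": 0,"ay": 0,"az": 0,"claw": 45}

```text
time_s: 39.65
eef_pos: [0.4315, -0.0113, 0.2305]
ee_rot: [0.001, 0.923, 0.384, -0.0]
ft_force: [-0.3, -1.2, -0.6]
width: 0.524
```

```bash
python3 - <<'E'
from dial import *
f=cams.grab_frame("side"); cv2.imwrite("pics/s23.png",f[:,:,::-1])
f=cams.grab_frame("top"); crop(f,230,130,450,290,3.6,"pics/t23.png")
for r in (6.5,7,7.5): dial(f,r)
E
```

```text
centroid local mm [-10.87752398   1.04618761] angle by centroid 0.09588390921177731 line dir (mod pi) 0.042798175603221765
centroid local mm [-11.74373442   0.94981329] angle by centroid 0.0807026402625742 line dir (mod pi) 0.0020292124171341006
centroid local mm [-12.22168926   1.04505335] angle by centroid 0.08530060175410302 line dir (mod pi) 0.028532590656868233
```

View pics/t23.png

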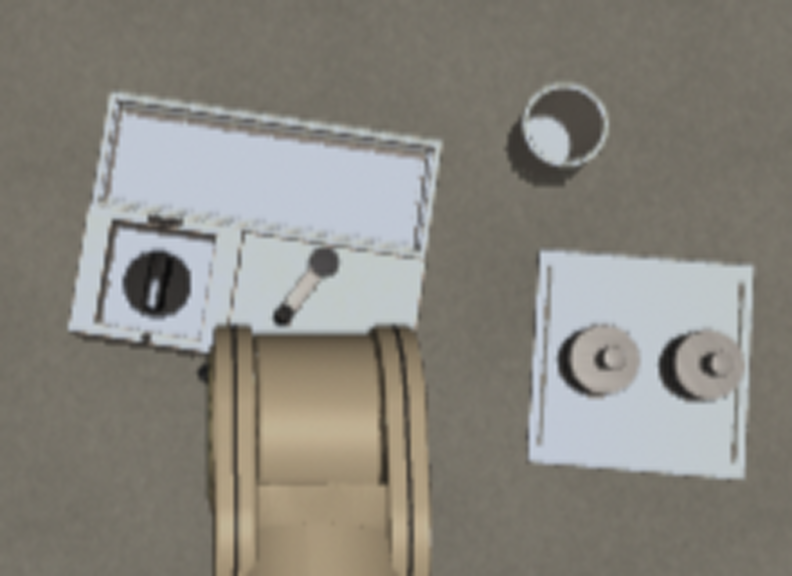

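View pics/s23.png

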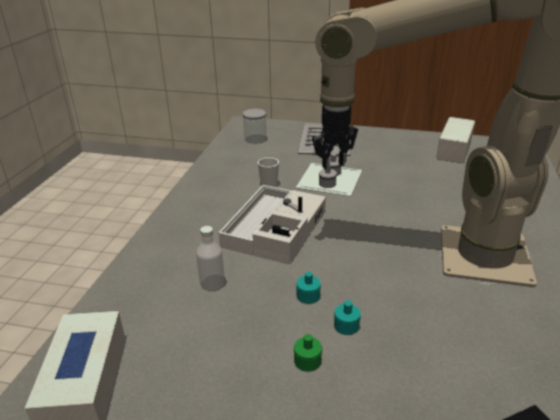

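Both cans are on the mat (600,360 and 703,365). One numeric check of the margins before handing in.

```bash
python3 - <<'E'
from h import *
m=np.array([.4865,-.3504]);th=np.arctan2(-.0195,.1901);R=np.array([[np.cos(th),-np.sin(th)],[np.sin(th),np.cos(th)]])
for c in((600,359),(703,364)):
    p=ray('top',230+(c[0]+.5)/3.6-.5,130+(c[1]+.5)/3.6-.5,.048);print(p[:2],R.T@(p[:2]-m)*1e3)
c=(566,125);print('cup rim',ray('top',230+c[0]/3.6,130+c[1]/3.6,.085), readout.get_state()['time_s'])
E
python3 -c "
from cell import order
print(order.finish_job())"
```

```text
[ 0.48917255 -0.30123746] [-2.35804713 49.17863235]
[ 0.48335695 -0.38821752] [  0.73233991 -37.94083915]
cup rim [ 0.68401695 -0.27187305  0.085     ] 39.75
the job is handed in; nothing more can be done
None
```

I ran the whole sequence and handed the job in at 39.75 s of the 210 s allowed; no verdict was reported.

**What I did:** Only two steel canisters were present; the green and turquoise ones were left alone. I stood both in the chamber and turned the dial to the bar mark. I pushed the lever until it stopped moving, with the force rising to about 25 N, and let it spring back. Then I turned the dial back to the zero dot and stood both canisters on the mat.

**Last checks, from the camera images:**
- **Canisters:** both upright on the mat. In the mat's frame they are at about (-2, 49) and (1, -38) mm, against a limit of ±90 mm. The second reads about 7 mm away from where I released it, still well inside the edge.
- **Dial:** the two readings disagree slightly, at 0.00–0.04 rad from the line's direction and 0.08–0.10 rad from its centroid. Both are under 0.15 rad. At the bar mark it had read 3.06–3.12 rad (needed 2.94–3.34).
- **Lever:** looks at rest in the top view; I did not measure its angle.
- **Bottle and cup:** the cup measured within a few millimetres of its start. The bottle looks unmoved by eye.
- **Arm:** clear of everything.

**One thing went less well:** while I turned the dial back, the force on the wrist built up to about 38 N. I let go of the grip, the force dropped to zero, and I regripped and finished the turn.

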